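# Square figurine plinths into the gluing jig and knock in their pins

### The job

Put every figurine plinth on the shelf into a bay of its own in the gluing jig, pushed square and flush against both the back fence and the bay's rib. Then take up the mallet by its handle and knock down the brass pin of each filled bay, fully home, so that its keeper rises in front of the plinth; touch the pins only with the mallet and leave the pins of empty bays up. Finally stand the mallet back upright on its felt pad, and leave the glass domes, glue pot and brass lever undisturbed.

Things in the scene. Friction and masses are not known exactly. Their poses are not given: they have to be found in the camera images.
- reindeer: ceramic reindeer with gilt antlers on a square dark wooden plinth 50 x 50 x 26 mm, 63 mm tall over all, 160 g; origin at the centre of the plinth's underside, z up, x and y along the plinth's sides. Any side may face the fence. May be absent
- cottage: resin cottage with a red roof on a square dark wooden plinth 50 x 50 x 26 mm, 60 mm tall over all, 160 g; origin at the centre of the plinth's underside, z up, x and y along the plinth's sides. Any side may face the fence. May be absent
- fir: pewter fir tree on a square dark wooden plinth 50 x 50 x 26 mm, 64 mm tall over all, 160 g; origin at the centre of the plinth's underside, z up, x and y along the plinth's sides. Any side may face the fence. May be absent
- jig: fixed gluing jig: plywood board 136 (x) x 340 (y) x 12 mm, aluminium back fence along its far (+x) edge, three ribs 24 mm wide running 90 mm forward (-x) from the fence, one at the +y side of each bay; fence and ribs 22 mm above the board, 86 mm clear between ribs. Origin at the board's underside, 55 mm in front of the fence's face; x points to the fence
- bay1 (a point): corner of bay 1 (bay 1 leftmost seen from the robot, i.e. at jig +y; bays 110 mm apart) on the board's top: where the back fence's face (toward jig -x) meets the rib's face (toward jig -y). Axes as the jig's. A plinth home in it has its centre 25 mm toward -x and 25 mm toward -y of this point
- bay2 (a point): corner of bay 2 (bay 1 leftmost seen from the robot, i.e. at jig +y; bays 110 mm apart) on the board's top: where the back fence's face (toward jig -x) meets the rib's face (toward jig -y). Axes as the jig's. A plinth home in it has its centre 25 mm toward -x and 25 mm toward -y of this point
- bay3 (a point): corner of bay 3 (bay 1 leftmost seen from the robot, i.e. at jig +y; bays 110 mm apart) on the board's top: where the back fence's face (toward jig -x) meets the rib's face (toward jig -y). Axes as the jig's. A plinth home in it has its centre 25 mm toward -x and 25 mm toward -y of this point
- pin1 (a joint): travel of bay 1's sprung pin, m: 0 up, 0.016 fully down; stays where it is struck (needs about 7 N). As it goes down a low L-shaped brass keeper rises from slots in the board, 3 mm clear of the plinth's front and -y sides when the plinth is home, to 6.5 mm above the board; it would lift a plinth that is not home
- pin2 (a joint): travel of bay 2's sprung pin, m: 0 up, 0.016 fully down; stays where it is struck (needs about 7 N). As it goes down a low L-shaped brass keeper rises from slots in the board, 3 mm clear of the plinth's front and -y sides when the plinth is home, to 6.5 mm above the board; it would lift a plinth that is not home
- pin3 (a joint): travel of bay 3's sprung pin, m: 0 up, 0.016 fully down; stays where it is struck (needs about 7 N). As it goes down a low L-shaped brass keeper rises from slots in the board, 3 mm clear of the plinth's front and -y sides when the plinth is home, to 6.5 mm above the board; it would lift a plinth that is not home
- cap1_top (a point): centre of the top of the brass cap (18 mm across, 6 mm thick) of bay 1's pin, on the front part of that bay's rib, 75 mm in front of the fence face; 23 mm above the rib (45 mm above the board) when up, 7 mm above the rib when fully down
- cap2_top (a point): centre of the top of the brass cap (18 mm across, 6 mm thick) of bay 2's pin, on the front part of that bay's rib, 75 mm in front of the fence face; 23 mm above the rib (45 mm above the board) when up, 7 mm above the rib when fully down
- cap3_top (a point): centre of the top of the brass cap (18 mm across, 6 mm thick) of bay 3's pin, on the front part of that bay's rib, 75 mm in front of the fence face; 23 mm above the rib (45 mm above the board) when up, 7 mm above the rib when fully down
- mallet: wooden mallet, 350 g, standing on its head's face: head 46 (x) x 44 (y) x 56 (z) mm, light handle 18 mm wide, 22 mm high, 120 mm long running from the head to the mallet's -x, its centre line 28 mm above the underside. Origin at the centre of the head's underside (the striking face)
- mallet_grip (a point): point on the handle's centre line to grip, 45 mm to the mallet's -x of the head's centre, 28 mm above the underside
- rest_mid (a point): centre of the top of the grey felt pad, 90 x 80 x 4 mm, where the mallet's head stands; left or right of the work
- dome1: clear glass dome, 60 mm across, 60 mm tall, on a cork tray; leave alone
- dome2: second glass dome, the same
- gluepot: glue jar 44 mm across, 60 mm tall; leave alone
- lift_lever (a joint): brass lever of the spring platform at the right of the shelf, 0 as it stands; leave alone
Mind the look-alikes: they are no part of the job. What is shaped like the reindeer but pink or turquoise is not meant.

How it is judged:
At the end, for the whole second after the job is handed in: Each plinth present is in its own bay, within 2 mm of fence and rib, square within 0.04 rad, flat; pins of filled bays at least 13 mm down, of empty bays under 4 mm; mallet upright on its pad within 30 mm of the middle; all at rest ((((x of reindeer in the frame of bay1 between -0.027 and -0.022 m and y of reindeer in the frame of bay1 between -0.027 and -0.022 m and z of reindeer in the frame of bay1 between -0.003 and 0.003 m and angle between reindeer's own z axis and vertical below 0.06 rad and (angle between the x axis of reindeer and the x axis of bay1, either way round below 0.04 rad or angle between the x axis of reindeer and the y axis of bay1, either way round below 0.04 rad)) and value of joint pin1 above 0.013 m) or ((x of reindeer in the frame of bay2 between -0.027 and -0.022 m and y of reindeer in the frame of bay2 between -0.027 and -0.022 m and z of reindeer in the frame of bay2 between -0.003 and 0.003 m and angle between reindeer's own z axis and vertical below 0.06 rad and (angle between the x axis of reindeer and the x axis of bay2, either way round below 0.04 rad or angle between the x axis of reindeer and the y axis of bay2, either way round below 0.04 rad)) and value of joint pin2 above 0.013 m) or ((x of reindeer in the frame of bay3 between -0.027 and -0.022 m and y of reindeer in the frame of bay3 between -0.027 and -0.022 m and z of reindeer in the frame of bay3 between -0.003 and 0.003 m and angle between reindeer's own z axis and vertical below 0.06 rad and (angle between the x axis of reindeer and the x axis of bay3, either way round below 0.04 rad or angle between the x axis of reindeer and the y axis of bay3, either way round below 0.04 rad)) and value of joint pin3 above 0.013 m)) and (((x of cottage in the frame of bay1 between -0.027 and -0.022 m and y of cottage in the frame of bay1 between -0.027 and -0.022 m and z of cottage in the frame of bay1 between -0.003 and 0.003 m and angle between cottage's own z axis and vertical below 0.06 rad and (angle between the x axis of cottage and the x axis of bay1, either way round below 0.04 rad or angle between the x axis of cottage and the y axis of bay1, either way round below 0.04 rad)) and value of joint pin1 above 0.013 m) or ((x of cottage in the frame of bay2 between -0.027 and -0.022 m and y of cottage in the frame of bay2 between -0.027 and -0.022 m and z of cottage in the frame of bay2 between -0.003 and 0.003 m and angle between cottage's own z axis and vertical below 0.06 rad and (angle between the x axis of cottage and the x axis of bay2, either way round below 0.04 rad or angle between the x axis of cottage and the y axis of bay2, either way round below 0.04 rad)) and value of joint pin2 above 0.013 m) or ((x of cottage in the frame of bay3 between -0.027 and -0.022 m and y of cottage in the frame of bay3 between -0.027 and -0.022 m and z of cottage in the frame of bay3 between -0.003 and 0.003 m and angle between cottage's own z axis and vertical below 0.06 rad and (angle between the x axis of cottage and the x axis of bay3, either way round below 0.04 rad or angle between the x axis of cottage and the y axis of bay3, either way round below 0.04 rad)) and value of joint pin3 above 0.013 m)) and (((x of fir in the frame of bay1 between -0.027 and -0.022 m and y of fir in the frame of bay1 between -0.027 and -0.022 m and z of fir in the frame of bay1 between -0.003 and 0.003 m and angle between fir's own z axis and vertical below 0.06 rad and (angle between the x axis of fir and the x axis of bay1, either way round below 0.04 rad or angle between the x axis of fir and the y axis of bay1, either way round below 0.04 rad)) and value of joint pin1 above 0.013 m) or ((x of fir in the frame of bay2 between -0.027 and -0.022 m and y of fir in the frame of bay2 between -0.027 and -0.022 m and z of fir in the frame of bay2 between -0.003 and 0.003 m and angle between fir's own z axis and vertical below 0.06 rad and (angle between the x axis of fir and the x axis of bay2, either way round below 0.04 rad or angle between the x axis of fir and the y axis of bay2, either way round below 0.04 rad)) and value of joint pin2 above 0.013 m) or ((x of fir in the frame of bay3 between -0.027 and -0.022 m and y of fir in the frame of bay3 between -0.027 and -0.022 m and z of fir in the frame of bay3 between -0.003 and 0.003 m and angle between fir's own z axis and vertical below 0.06 rad and (angle between the x axis of fir and the x axis of bay3, either way round below 0.04 rad or angle between the x axis of fir and the y axis of bay3, either way round below 0.04 rad)) and value of joint pin3 above 0.013 m)) and (value of joint pin1 below 0.004 m or horizontal distance between any of reindeer, cottage, fir and bay1 below 0.045 m) and (value of joint pin2 below 0.004 m or horizontal distance between any of reindeer, cottage, fir and bay2 below 0.045 m) and (value of joint pin3 below 0.004 m or horizontal distance between any of reindeer, cottage, fir and bay3 below 0.045 m) and linear speed of each of reindeer, cottage, fir, mallet below 0.02 m/s and horizontal distance between mallet and rest_mid below 0.03 m and angle between mallet's own z axis and vertical below 0.1 rad and z of mallet in the frame of rest_mid below 0.006 m); the robot touches nothing.
It fails at once if a pin cap pressed by the gripper or arm instead of the mallet (contact force between any of the fingers, the arm and pin1 above 1 N or contact force between any of the fingers, the arm and pin2 above 1 N or contact force between any of the fingers, the arm and pin3 above 1 N).
It fails at once if a glass dome or the glue pot knocked more than 25 mm from its place or tipped (distance of any of dome1, dome2, gluepot from where it was at the start of the episode above 0.025 m or angle between any of dome1, dome2, gluepot's own z axis and vertical above 0.3 rad).
It fails at once if the brass lift lever thrown (value of joint lift_lever above 0.2 rad).
Of reindeer, cottage, fir only 2 to 3 are there at a start; the rules pass over those that are not, and their reading is None.
At some moment in a run one of mallet, reindeer, cottage, fir may be knocked a few centimetres aside while the robot is not near it.
Once in a run the grip may slacken for a moment while it holds something.
It also fails if it takes over 210 s, if anything falls off the work surface, if the arm or the gripper's body presses on something with over 40 N, if the wrist force passes 120 N, or if a joint passes its speed limit or range.

### The arm

A 7-joint arm with a two-finger parallel gripper is mounted at the origin on the work surface. World frame = base frame: x ahead of the robot, y to its left, z up, the work surface at z = 0. Lengths are in m, angles in rad, forces in N, time in s.
With the tool pointing down it reaches from about 0.425 to 0.875 m from the base axis. Payload 4.7 kg.
Tool frame: the origin (TCP) lies between the finger pads; the fingertips stand 19 mm ahead of it and the grasp point (between the pads) is the TCP (ctrl.tip_extent is the distance from the TCP to the fingertips, in m); z points along the fingers, y is the line along which they close (so a half turn about z gives the same grasp; the last joint's range is limited). The gripper opens to 87 mm and grips with 3 to 60 N. Pads are 19 mm wide; open, the fingers measure 117 mm over their backs; the gripper's body (75 mm by 190 mm) begins 51 mm behind the grasp point.
Start: joints at [0.014, 0.321, -0.07, 1.45, 0.023, 1.371, -0.057], TCP at [0.65, -0, 0.242] pointing down, gripper open.
Joint ranges: [-2.86, 2.86], [-0.3, 2.09], [-1.38, 1.24], [0.06, 2.45], [-1.56, 4.7], [0.09, 2.05], [-2.69, 2.69]. Speed limits (rad/s): [2.57, 2.57, 3.14, 3.14, 3.14, 3.14, 3.14].

### API

Orientations are given as a rotation vector (axis times angle).
In Python, from bench import ctrl gives the robot as it stands.
- The arm moves only by the shell command python3 -m crank 'ROWS' [OPENING] [FORCE]. ROWS is JSON, a list of rows, each an object of numbers: "tx", "ty", "tz": the shift along the tool's x, y, z in mm; "turn": the turn about the tool's z in units of 5 degrees (1.0 is 5 degrees). In form: [{"tx": .., "ty": .., "tz": .., "turn": ..}, ...]. A call has 1 to 5 rows; each row is the pose to reach, as a shift and turn from the pose commanded when the call began, along the tool's axes at that moment; what a row does not reach only later rows make up. A row lasts 1/8 s, in which the tool goes at most 62.5 mm and 10.7 degrees, less where a joint would pass 70% of its speed; a pose out of reach is approached as far as the arm can. A call with a gripper value outside its range is refused whole. OPENING is the finger opening in mm, from 0 to 87, set as the call begins (- or left out, the last holds). The fingers move at their own pace and stop on an object; FORCE is the grip in N (left out, the last holds). Time passes only in rows, so rows that repeat a pose let the fingers close. It gives the time, the measured TCP pose, the force, the opening and the grip force at its end, in the units of the state.
- ctrl.get_state(): the state, without advancing time (a new reading comes with each control period).
- ctrl.get_image(name): name is "scene" or "side" or "wrist"; returns (picture, depth): 420x560x3 uint8, red, green, blue; 420x560 float32, m along the optical axis (not along the pixel's ray), 0 where there is no reading.
- ctrl.camera_model(name): a dict with "intrinsics" (3x3 intrinsics, pixels), "origin" and "orientation" of the camera in the world. Camera axes: x right, y down, z forward; pixel columns grow to the right and rows downward; lengths in m; the calibration is good to about 2 mm. The wrist camera is an equidistant fisheye: a pixel r from the principal point sees the ray r / f radians off the axis. A picture is of the moment at which its call begins: read the wrist's pose just before it. camera_model takes no time and is no camera call; for the wrist camera it gives the pose at the moment of the call.
- ctrl.close_job(): hands the job in; it is judged then, once.
Trained networks look in the newest picture that a camera, given by its name, has taken for a name from the list of things; names that differ only in an ending like _2 or _b are one class to them, and where a whole thing is asked for, a point or a joint stands for the part that bears it (a point fixed in the world has none). Each returns a list of dicts, best first, with "confidence" (0 to 1); they miss things now and then, are a little off and sometimes report something else, mostly with a low value. They report only what shows in the picture. A call takes as long as a camera call. They do not tell look-alikes from the thing itself.
- ctrl.recognise(camera, query): "xyz" ([x, y, z] in m, in world coordinates, good to about 4 mm: the middle of the surface that is visible of it).
- ctrl.mark_of(camera, query): "xyz" ([x, y, z] in m, in world coordinates, good to about 4 mm: a listed point, or the origin of a listed thing).
The state is a dict: "time": time; "joint_positions": joint angles; "qd": joint speeds; "joint_torque": joint torques, N m; "position": TCP position; "tool_rot": TCP orientation; "ft_force": force on the tool from outside, world axes, zero at the start; "torque": the same for the moment, N m; "grip_width": opening from 0.0 (shut) to 1.0 (fully open); "grip_force": force on a finger pad.
Only numpy, scipy, OpenCV 4.12 (cv2) and the standard library are available. Lean on these libraries where they do the work, as an engineer would, in place of code of your own. Each camera call takes 0.05 s, during which the arm holds its last target. There are 200 camera calls.

## Working session

There is one attempt and no reset: what is moved stays moved. The work goes in short steps, Python scripts to look and compute and a shell command to move; the robot and the scene stay as the last step left them, time stands still between calls to the robot, and variables do not carry over. Pictures are saved under pics/ and viewed, at most 14 in all, crops included, and the job is handed in when it is done.

```bash
ls; mkdir -p pics
cat > h.py <<'E'
import numpy as np, cv2
from scipy.spatial.transform import Rotation as R
from bench import ctrl
def shot(cam,fn=None):
    m=ctrl.camera_model(cam); im,d=ctrl.get_image(cam)
    if fn: cv2.imwrite('pics/'+fn,im[:,:,::-1])
    return im,d,m
def cloud(d,m):
    K=np.array(m['intrinsics']);v,u=np.mgrid[:d.shape[0],:d.shape[1]]
    p=np.stack([(u-K[0,2])/K[0,0]*d,(v-K[1,2])/K[1,1]*d,d],-1)
    o=np.array(m['orientation']); Rm=o if o.shape==(3,3) else R.from_rotvec(o).as_matrix()
    return p@Rm.T+np.array(m['origin'])
def rot():return R.from_rotvec(ctrl.get_state()['tool_rot']).as_matrix()
E
python3 - <<'E'
from h import *
for c in ['scene','side']:
    im,d,m=shot(c,c+'0.png'); np.savez(c+'0.npz',im=im,p=cloud(d,m)); print(c,m)
    for q in ['reindeer','cottage','fir','mallet','mallet_grip','rest_mid','jig','bay1','bay2','bay3','cap1_top','cap2_top','cap3_top','dome1','gluepot','lift_lever']:
        print(q,[(np.round(r['xyz'],3).tolist(),round(r['confidence'],2)) for r in ctrl.mark_of(c,q)][:4])
print(rot().round(3),ctrl.get_state())
E
```

```text
pics
scene {'intrinsics': array([[499.3900866 ,   0.        , 277.14563858],
       [  0.        , 499.3900866 , 215.10454929],
       [  0.        ,   0.        ,   1.        ]]), 'origin': array([0.95459035, 0.55234476, 0.91138728]), 'orientation': array([-0.93550609, -2.60793878,  0.92319017])}
reindeer [([0.353, 0.089, -0.001], 0.96), ([0.436, 0.008, -0.001], 0.72), ([0.406, 0.341, 0.029], 0.66), ([0.338, -0.058, 0.001], 0.58)]
cottage []
fir [([0.46, -0.144, 0.001], 0.7)]
mallet [([0.44, 0.317, 0.005], 0.86), ([0.685, 0.346, 0.001], 0.65)]
mallet_grip [([0.403, 0.34, 0.027], 0.68), ([0.669, 0.057, 0.016], 0.45)]
rest_mid [([0.446, 0.319, 0.005], 0.76)]
jig [([0.612, 0.026, 0.002], 0.94)]
bay1 [([0.669, 0.06, 0.011], 0.87), ([0.666, 0.169, 0.008], 0.79), ([0.672, -0.052, 0.013], 0.73), ([0.447, 0.317, 0.006], 0.32)]
bay2 [([0.669, 0.06, 0.011], 0.87), ([0.666, 0.169, 0.008], 0.79), ([0.672, -0.052, 0.013], 0.73), ([0.447, 0.317, 0.006], 0.32)]
bay3 [([0.669, 0.06, 0.011], 0.87), ([0.666, 0.169, 0.008], 0.79), ([0.672, -0.052, 0.013], 0.73), ([0.447, 0.317, 0.006], 0.32)]
cap1_top [([0.588, 0.177, 0.055], 0.54)]
cap2_top [([0.595, 0.071, 0.059], 0.4)]
cap3_top [([0.595, -0.044, 0.055], 0.5)]
dome1 [([0.51, -0.33, 0.006], 0.68)]
gluepot [([0.684, 0.348, 0.001], 0.73)]Traceback (most recent call last):
  File "<stdin>", line 5, in <module>
ValueError: it knows: bay, cap1_top, cap2_top, cap3_top, cottage, dome, fir, gluepot, jig, mallet, mallet_grip, reindeer, rest_mid
```

Run:
```python
from h import *
im,d,m=shot('side','side0.png'); np.savez('side0.npz',im=im,p=cloud(d,m)); print(m)
for q in ['reindeer','cottage','fir','mallet','mallet_grip','rest_mid','jig','bay','cap1_top','dome','gluepot']:
        print(q,[(np.round(r['xyz'],3).tolist(),round(r['confidence'],2)) for r in ctrl.mark_of('side',q)][:5])
print(rot().round(3),ctrl.get_state())
```

```text
{'intrinsics': array([[444.27706681,   0.        , 277.73993445],
       [  0.        , 444.27706681, 204.81036443],
       [  0.        ,   0.        ,   1.        ]]), 'origin': array([ 0.14649684, -0.63544327,  0.80642783]), 'orientation': array([-2.26214858,  0.62141659, -0.28076926])}
reindeer [([0.336, -0.059, -0.005], 0.8), ([0.35, 0.094, -0.004], 0.77), ([0.435, 0.009, 0.003], 0.67)]
cottage [([0.438, -0.338, 0.004], 0.24)]
fir [([0.46, -0.142, 0.002], 0.9), ([0.447, 0.316, 0.003], 0.64)]
mallet [([0.443, 0.316, 0.003], 0.67)]
mallet_grip [([0.401, 0.338, 0.033], 0.88)]
rest_mid [([0.45, 0.316, 0.004], 0.66), ([0.4, 0.341, 0.037], 0.16)]
jig [([0.612, 0.026, -0.001], 0.6), ([0.442, 0.316, 0.002], 0.42)]
bay [([0.666, 0.165, 0.012], 0.91), ([0.671, -0.055, 0.008], 0.8), ([0.668, 0.056, 0.009], 0.74), ([0.441, 0.317, 0.005], 0.45)]
cap1_top [([0.588, 0.174, 0.054], 0.49)]
dome [([0.437, -0.336, 0.002], 0.92), ([0.515, -0.33, 0.001], 0.58)]
gluepot [([0.447, 0.317, -0.0], 0.71), ([0.682, 0.345, -0.003], 0.69)]
[[ 0.  1.  0.]
 [ 1. -0. -0.]
 [-0.  0. -1.]] {'time': 1.4, 'joint_positions': array([ 0.01410851,  0.32097434, -0.07009784,  1.45048873,  0.02262218,
        1.37078792, -0.05694093]), 'qd': array([ 6.36160802e-04,  3.42859621e-03, -1.04770530e-03, -1.13862787e-04,
        9.15173699e-04,  1.37291252e-03,  6.56628797e-05]), 'joint_torque': array([-1.94908498e-04, -4.91098022e+01, -4.03261939e-01, -3.12764847e+01,
       -6.37034071e-02,  3.37988581e-02, -4.84492625e-05]), 'position': array([ 6.50028193e-01, -3.82732656e-05,  2.41608865e-01]), 'tool_rot': array([2.22137496e+00, 2.22131206e+00, 7.22644118e-05]), 'ft_force': array([-0.09994925, -0.2918066 , -0.42219263]), 'torque': array([-0.01166667,  0.05935131,  0.05890271]), 'grip_force': 0.0, 'grip_width': 1.000650515901636}
```

View pics/scene0.png

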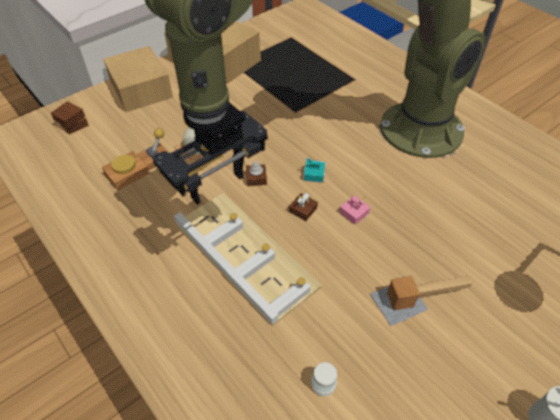

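View pics/side0.png

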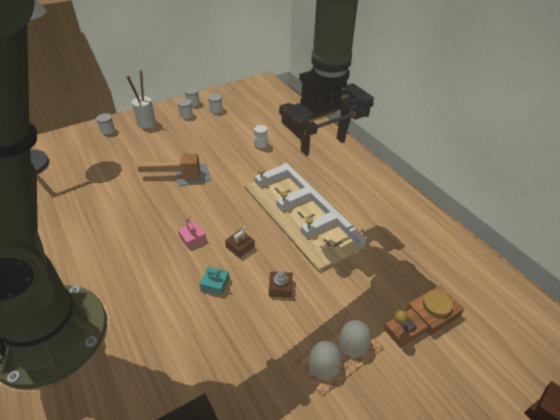

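Run:
```python
from h import *
S=np.load('side0.npz');C=np.load('scene0.npz')
def crop(im,x,y,w,h): return cv2.resize(im[y:y+h,x:x+w],(400,300),interpolation=cv2.INTER_CUBIC)
a=crop(S['im'],220,218,80,60+25);b=crop(C['im'],235,150,140,80);c=crop(C['im'],40,90,140,105);d=crop(S['im'],160,130,100,75)
cv2.imwrite('pics/crop0.png',np.vstack([np.hstack([a,b]),np.hstack([c,d])])[:,:,::-1])
for n,z,u,v in [('dark stack',C,70,112),('deer s',S,240,250),('fir s',S,281,292),('stack s',S,545,400),('disc',C,122,160),('knob',C,158,132)]: print(n,z['p'][v,u].round(3))
# jig geometry: fence top (z~.034) & ribs from both clouds
for z in (S,C):
    p=z['p'];im=z['im'].astype(int)
    m=(abs(p[...,2]-.034)<.004)&(p[...,0]>.5)&(p[...,0]<.75)&(abs(p[...,1])<.25)
    q=p[m]; print(len(q),q.min(0).round(3),q.max(0).round(3))
    f=q[q[:,0]>np.percentile(q[:,0],75)];
    r=cv2.minAreaRect((q[:,:2]*1000).astype(np.float32));print(r)
# plinth minAreaRect
for nm,c0 in [('deer',(.435,.009)),('fir',(.46,-.142)),('mallet',(.444,.316))]:
  for z in (S,C):
    p=z['p'];m=(np.hypot(p[...,0]-c0[0],p[...,1]-c0[1])<.05)&(p[...,2]>(.018 if nm!='mallet' else .048))&(p[...,2]<(.03 if nm!='mallet' else .07))
    q=p[m];print(nm,len(q),cv2.minAreaRect((q[:,:2]*1000).astype(np.float32)))
```

```text
dark stack [ 0.719 -0.607  0.054]
deer s [ 0.424 -0.02   0.028]
fir s [ 0.447 -0.163  0.02 ]
stack s [ 0.705 -0.599  0.054]
disc [ 0.695 -0.373  0.039]
knob [ 0.593 -0.355  0.085]
1302 [ 0.574 -0.145  0.03 ] [0.692 0.197 0.038]
((632.6141357421875, 24.363571166992188), (109.96724700927734, 341.45977783203125), 1.7893446683883667)
2355 [ 0.573 -0.143  0.03 ] [0.69  0.197 0.038]
((631.8209838867188, 25.237640380859375), (107.74885559082031, 340.1251525878906), 1.9233697652816772)
deer 307 ((436.68133544921875, 9.312259674072266), (52.641258239746094, 52.460575103759766), 16.453256607055664)
deer 343 ((436.3769836425781, 10.780858993530273), (53.3314094543457, 50.987613677978516), 16.357528686523438)
fir 316 ((458.1473388671875, -140.46783447265625), (54.234222412109375, 47.96796798706055), 58.26211166381836)
fir 237 ((457.4728088378906, -140.3950653076172), (55.13355255126953, 49.965484619140625), 56.65580368041992)
mallet 234 ((438.5341491699219, 317.88922119140625), (47.861473083496094, 53.40931701660156), 61.907405853271484)
mallet 529 ((442.2924499511719, 318.2563171386719), (45.597267150878906, 46.375938415527344), 63.32066345214844)
```

View pics/crop0.png

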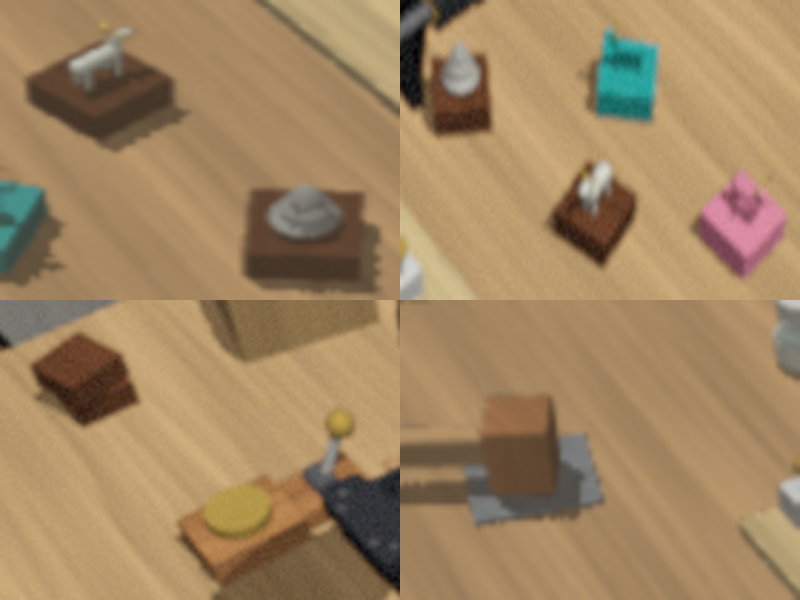

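Candidates: reindeer, dark plinth, side (240,241) / scene (303,206); its look-alikes are pink at side (193,234) and turquoise at side (215,280). The fir is at side (281,284). There's no cottage: the far dark stack at scene (70,117) is bare wood and out of reach. The crop confirms a white deer with gilt antlers on a dark plinth, so I'll start with the reindeer.

```bash
python3 -m crank '[{"tx":3,"ty":-50,"tz":30,"turn":-1},{"tx":6,"ty":-110,"tz":60,"turn":-2},{"tx":10,"ty":-170,"tz":90,"turn":-3.3},{"tx":10,"ty":-214,"tz":122,"turn":-3.3},{"tx":10,"ty":-214,"tz":122,"turn":-3.3}]' 80
python3 - <<'E'
from h import *
# refine the jig: fence/rib fit from both clouds
for n in ('side','scene'):
    p=np.load(n+'0.npz')['p'].reshape(-1,3)
    q=p[(abs(p[:,2]-.034)<.003)&(p[:,0]>.5)&(p[:,0]<.75)&(p[:,1]>-.16)&(p[:,1]<.21)]
    best=None
    th=np.radians(1.7);c,s=np.cos(th),np.sin(th)
    for yaw in np.radians(np.arange(.5,3,.1)):
        c,s=np.cos(yaw),np.sin(yaw); a=q[:,0]*c+q[:,1]*s; b=-q[:,0]*s+q[:,1]*c
        h=np.histogram(a,np.arange(.55,.73,.001))[0]; sc=(h.astype(float)**2).sum()
        if best is None or sc>best[0]: best=(sc,yaw)
    yaw=best[1];c,s=np.cos(yaw),np.sin(yaw); a=q[:,0]*c+q[:,1]*s; b=-q[:,0]*s+q[:,1]*c
    h,e=np.histogram(a,np.arange(.57,.71,.002));print(n,'yaw',np.degrees(yaw));print(dict(zip(e.round(3).tolist(),h.tolist())))
    h,e=np.histogram(b[a<a.max()-.025],np.arange(-.17,.2,.004));print(dict((x,y) for x,y in zip(e.round(3).tolist(),h.tolist()) if y))
E
```

```text
time: 2.02
position: [0.4274, 0.0094, 0.1146]
tool_rot: [-1.874, -2.51, 0.013]
ft_force: [0.9, 0.1, -0.4]
grip_width: 0.917
grip_force: 0.0
side yaw 1.5999999999999996
{0.57: 0, 0.572: 0, 0.574: 0, 0.576: 1, 0.578: 8, 0.58: 22, 0.582: 13, 0.584: 13, 0.586: 11, 0.588: 17, 0.59: 10, 0.592: 6, 0.594: 8, 0.596: 6, 0.598: 8, 0.6: 8, 0.602: 12, 0.604: 9, 0.606: 14, 0.608: 9, 0.61: 9, 0.612: 14, 0.614: 6, 0.616: 8, 0.618: 18, 0.62: 10, 0.622: 12, 0.624: 7, 0.626: 11, 0.628: 10, 0.63: 6, 0.632: 15, 0.634: 15, 0.636: 12, 0.638: 11, 0.64: 15, 0.642: 8, 0.644: 11, 0.646: 9, 0.648: 16, 0.65: 10, 0.652: 11, 0.654: 10, 0.656: 6, 0.658: 8, 0.66: 15, 0.662: 9, 0.664: 18, 0.666: 11, 0.668: 47, 0.67: 82, 0.672: 41, 0.674: 45, 0.676: 54, 0.678: 37, 0.68: 50, 0.682: 41, 0.684: 41, 0.686: 21, 0.688: 2, 0.69: 0, 0.692: 0, 0.694: 0, 0.696: 0, 0.698: 0, 0.7: 0, 0.702: 0, 0.704: 0, 0.706: 0}
{-0.074: 27, -0.07: 34, -0.066: 25, -0.062: 25, -0.058: 25, -0.054: 20, -0.05: 23, -0.046: 1, 0.034: 6, 0.038: 45, 0.042: 19, 0.046: 12, 0.05: 20, 0.054: 24, 0.058: 14, 0.062: 15, 0.142: 1, 0.146: 28, 0.15: 23, 0.154: 20
[... 374 characters left out ...]
4: 24, 0.626: 28, 0.628: 22, 0.63: 31, 0.632: 24, 0.634: 28, 0.636: 30, 0.638: 29, 0.64: 29, 0.642: 30, 0.644: 29, 0.646: 30, 0.648: 29, 0.65: 28, 0.652: 29, 0.654: 29, 0.656: 29, 0.658: 28, 0.66: 35, 0.662: 24, 0.664: 33, 0.666: 24, 0.668: 94, 0.67: 118, 0.672: 123, 0.674: 126, 0.676: 118, 0.678: 131, 0.68: 127, 0.682: 108, 0.684: 118, 0.686: 0, 0.688: 0, 0.69: 0, 0.692: 0, 0.694: 0, 0.696: 0, 0.698: 0, 0.7: 0, 0.702: 0, 0.704: 0, 0.706: 0}
{-0.074: 27, -0.07: 31, -0.066: 40, -0.062: 45, -0.058: 56, -0.054: 45, -0.05: 51, -0.046: 1, 0.034: 4, 0.038: 45, 0.042: 44, 0.046: 51, 0.05: 50, 0.054: 67, 0.058: 66, 0.062: 18, 0.146: 33, 0.15: 52, 0.154: 57, 0.158: 57, 0.162: 70, 0.166: 72, 0.17: 50}
```

```bash
cat >> h.py <<'E'
YAW=np.radians(1.65); FX=.6685; RY={1:.147,2:.037,3:-.073}
def J(a,b): c,s=np.cos(YAW),np.sin(YAW); return np.array([a*c-b*s,a*s+b*c])
def toJ(x,y): c,s=np.cos(YAW),np.sin(YAW); return np.array([x*c+y*s,-x*s+y*c])
def to(x,y,z,yawy=None):
    """shift needed (tool axes, mm) and turn (units); yawy = wanted world angle of tool y, deg (mod 180)"""
    st=ctrl.get_state(); Rm=rot(); d=np.array([x,y,z])-st['position']
    a=np.degrees(np.arctan2(Rm[1,1],Rm[0,1])); t=0 if yawy is None else -((yawy-a+90)%180-90)/5
    print('t%.1f'%st['time'],'pos',st['position'].round(4),'yawy %.2f'%a,'tool',(Rm.T@d*1000).round(1),'turn %.2f'%t,'tilt',Rm[:,2].round(3),'ft',np.round(st['ft_force'],1),'w',round(st['grip_width']*87,1),'gf',round(float(st['grip_force']),1),'j7 %.2f'%st['joint_positions'][6])
E
python3 -m crank '[{"tx":0},{"tx":0}]'; python3 -c "
from h import *
to(.436,.010,.022,16.4)"
```

```text
t2.0 pos [0.4274 0.0094 0.1146] yawy 16.51 tool [-2.   9.5 92.4] turn 0.02 tilt [-0.012 -0.001 -1.   ] ft [ 0.9  0.1 -0.4] w 79.8 gf 0.0 j7 0.21$[0]: bad value
```

```bash
python3 -m crank '[{"tx":0,"ty":0,"tz":0,"turn":0},{"tx":0,"ty":0,"tz":0,"turn":0}]'; python3 -c "
from h import *
to(.436,.010,.022,16.4);print(ctrl.get_state()['joint_positions'])"
```

```text
time: 2.28
position: [0.4385, 0.0101, 0.1212]
tool_rot: [1.878, 2.515, 0.004]
ft_force: [0.2, 0.3, 0.3]
grip_width: 0.919
grip_force: 0.0
t2.3 pos [0.4385 0.0101 0.1212] yawy 16.49 tool [ 0.7 -2.8 99.2] turn 0.02 tilt [ 0.004  0.    -1.   ] ft [0.2 0.3 0.3] w 79.9 gf 0.0 j7 0.21
[ 0.04760791 -0.02503044 -0.12938586  2.09621333 -0.00368883  1.06632447
  0.20790904]
```

```bash
python3 -m crank '[{"tx":0,"ty":0,"tz":30,"turn":0},{"tx":0,"ty":0,"tz":60,"turn":0},{"tx":0,"ty":0,"tz":85,"turn":0},{"tx":0,"ty":0,"tz":98,"turn":0},{"tx":0,"ty":0,"tz":98,"turn":0}]' && python3 -m crank '[{"tx":0,"ty":0,"tz":0,"turn":0},{"tx":0,"ty":0,"tz":0,"turn":0},{"tx":0,"ty":0,"tz":0,"turn":0},{"tx":0,"ty":0,"tz":0,"turn":0}]' 30 25; python3 -c "
from h import *
to(.436,.010,.1,1.65)"
```

```text
time: 2.9
position: [0.4365, 0.01, 0.0214]
tool_rot: [-1.879, -2.517, 0.0]
ft_force: [-0.4, 0.7, 0.1]
grip_width: 0.918
grip_force: 0.0
time: 3.4
position: [0.4363, 0.01, 0.022]
tool_rot: [1.879, 2.517, 0.001]
ft_force: [-0.1, 0.1, 2.3]
grip_width: 0.574
grip_force: 24.9
t3.4 pos [0.4363 0.01   0.022 ] yawy 16.50 tool [  0.1  -0.2 -78. ] turn 2.97 tilt [ 0.001 -0.    -1.   ] ft [-0.1  0.1  2.3] w 49.9 gf 24.9 j7 0.19
```

```bash
python3 -m crank '[{"tx":0,"ty":0,"tz":-30,"turn":0},{"tx":0,"ty":0,"tz":-60,"turn":1},{"tx":0,"ty":0,"tz":-85,"turn":2},{"tx":0,"ty":0,"tz":-90,"turn":2.97},{"tx":0,"ty":0,"tz":-90,"turn":2.97}]' ; python3 -m crank '[{"tx":0,"ty":0,"tz":0,"turn":0}]'; python3 -c "
from h import *
to(*J(.6165,.008),.036,1.65)"
```

```text
time: 4.03
position: [0.436, 0.0099, 0.1117]
tool_rot: [2.188, 2.254, 0.0]
ft_force: [-0.3, -0.7, -2.4]
grip_width: 0.573
grip_force: 24.9
time: 4.15
position: [0.4353, 0.0099, 0.1109]
tool_rot: [-2.187, -2.254, 0.002]
ft_force: [-0.1, -0.7, -2.5]
grip_width: 0.574
grip_force: 24.9
t4.2 pos [0.4353 0.0099 0.1109] yawy 1.74 tool [ 10.4 181.2  74.6] turn 0.02 tilt [-0.001 -0.    -1.   ] ft [-0.1 -0.7 -2.5] w 49.9 gf 24.9 j7 -0.05
```

```bash
python3 -m crank '[{"tx":3,"ty":45,"tz":0,"turn":0},{"tx":6,"ty":95,"tz":0,"turn":0},{"tx":9,"ty":145,"tz":0,"turn":0},{"tx":10,"ty":180,"tz":0,"turn":0},{"tx":10,"ty":180,"tz":0,"turn":0}]' ; python3 -m crank '[{"tx":0,"ty":0,"tz":0,"turn":0},{"tx":0,"ty":0,"tz":0,"turn":0}]'
python3 - <<'E'
from h import *
to(*J(.6165,.008),.036,1.65)
im,d,m=shot('scene'); p=cloud(d,m)
st=ctrl.get_state()['position']; b=st[2]-.022+.026
q=p[(np.hypot(p[...,0]-st[0],p[...,1]-st[1])<.05)&(abs(p[...,2]-b+.012)<.02)]
print(len(q)); print(toJ(st[0],st[1]))
cv2.imwrite('pics/s1.png',cv2.resize(im[160:330,140:340],(800,680))[:600,:,::-1])
E
```

```text
time: 4.78
position: [0.617, 0.0254, 0.1099]
tool_rot: [-2.187, -2.254, 0.001]
ft_force: [-0.8, 0.8, -3.0]
grip_width: 0.573
grip_force: 24.9
time: 5.03
position: [0.6145, 0.025, 0.1112]
tool_rot: [-2.188, -2.253, 0.002]
ft_force: [0.2, -0.2, -1.3]
grip_width: 0.571
grip_force: 24.9
t5.0 pos [0.6145 0.025  0.1112] yawy 1.67 tool [ 0.7  1.7 75.2] turn 0.00 tilt [-0.001 -0.    -1.   ] ft [ 0.2 -0.2 -1.3] w 49.6 gf 24.9 j7 -0.09
541
[0.61515202 0.00733648]
```

View pics/s1.png

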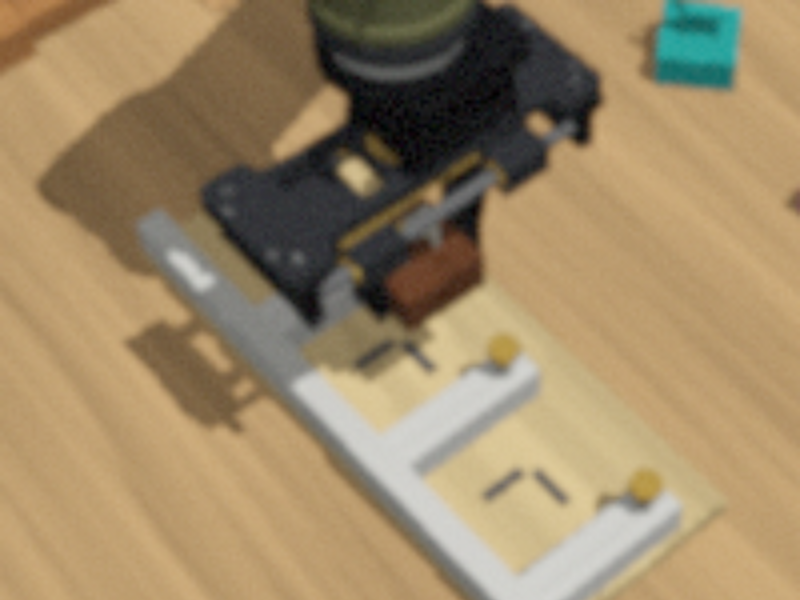

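The plinth at (435,275) is held level and square over bay 2, whose pin is at (503,348). Lowering it now.

```bash
python3 -m crank '[{"tx":0,"ty":1,"tz":25,"turn":0},{"tx":0,"ty":1,"tz":50,"turn":0},{"tx":0,"ty":1,"tz":65,"turn":0},{"tx":0,"ty":1,"tz":74,"turn":0},{"tx":0,"ty":1,"tz":75,"turn":0}]' ; python3 -m crank '[{"tx":1,"ty":0,"tz":1,"turn":0},{"tx":2,"ty":0,"tz":1,"turn":0},{"tx":3,"ty":0,"tz":1,"turn":0},{"tx":3,"ty":0,"tz":1,"turn":0}]'
python3 - <<'E'
from h import *
to(*J(.6165,.012),.034,1.65)
E
```

```text
time: 5.7
position: [0.6165, 0.0251, 0.0365]
tool_rot: [-2.189, -2.253, 0.0]
ft_force: [-0.2, -0.1, -1.2]
grip_width: 0.574
grip_force: 24.9
time: 6.2
position: [0.6167, 0.0284, 0.0358]
tool_rot: [2.189, 2.253, 0.001]
ft_force: [0.2, 0.2, -2.7]
grip_width: 0.573
grip_force: 24.9
t6.2 pos [0.6167 0.0284 0.0358] yawy 1.67 tool [ 1.4 -0.8  1.8] turn 0.00 tilt [ 0.  0. -1.] ft [ 0.2  0.2 -2.7] w 49.8 gf 24.9 j7 -0.10
```

Push toward the rib in small steps while held, watching force.

```bash
python3 -m crank '[{"tx":1,"ty":0,"tz":1,"turn":0},{"tx":1.5,"ty":0,"tz":1,"turn":0},{"tx":2,"ty":0,"tz":1,"turn":0},{"tx":2,"ty":0,"tz":1,"turn":0}]'|grep -E "pos|force";  python3 -m crank '[{"tx":1,"ty":0,"tz":0,"turn":0},{"tx":1.5,"ty":0,"tz":0,"turn":0},{"tx":1.5,"ty":0,"tz":0,"turn":0}]'|grep -E "pos|force"
```

```text
position: [0.6165, 0.0302, 0.0346]
ft_force: [-0.3, 0.8, -2.2]
grip_force: 24.9
position: [0.6165, 0.0308, 0.0346]
ft_force: [-0.0, -2.9, -1.5]
grip_force: 24.9
```

```bash
python3 -m crank '[{"tx":0.5,"ty":0,"tz":0.5,"turn":0},{"tx":1,"ty":0,"tz":1,"turn":0},{"tx":1,"ty":0,"tz":1,"turn":0}]'|grep -E "pos|force";  python3 -m crank '[{"tx":0,"ty":0,"tz":-0.3,"turn":0},{"tx":0,"ty":0,"tz":-0.3,"turn":0},{"tx":0,"ty":0,"tz":-0.3,"turn":0}]' 62|grep -E "pos|force|width"; python3 -m crank '[{"tx":0,"ty":0,"tz":-25,"turn":0},{"tx":0,"ty":0,"tz":-60,"turn":0},{"tx":0,"ty":0,"tz":-80,"turn":0},{"tx":0,"ty":0,"tz":-80,"turn":0}]'|grep -E "pos|force|width"
python3 - <<'E'
from h import *
to(*J(.6165,.012),.034,1.65)
E
```

```text
position: [0.6166, 0.031, 0.0341]
ft_force: [-2.0, -5.4, 2.0]
grip_force: 24.9
position: [0.6166, 0.0338, 0.034]
ft_force: [-0.3, 0.1, 0.1]
grip_width: 0.704
grip_force: 0.0
position: [0.6177, 0.0331, 0.1156]
ft_force: [0.5, -0.2, -0.7]
grip_width: 0.712
grip_force: 0.0
t8.3 pos [0.6177 0.0331 0.1156] yawy 1.66 tool [-3.3 -2.2 81.6] turn 0.00 tilt [ 0.004  0.    -1.   ] ft [ 0.5 -0.2 -0.7] w 62.0 gf 0.0 j7 -0.10
```

```bash
python3 -m crank '[{"tx":-2,"ty":-30,"tz":0,"turn":0},{"tx":-3.5,"ty":-56,"tz":0,"turn":0},{"tx":-3.5,"ty":-56,"tz":30,"turn":0},{"tx":-3.5,"ty":-56,"tz":60,"turn":0},{"tx":-3.5,"ty":-56,"tz":79,"turn":0}]' 0 20|grep -E "pos|force|width"; python3 -m crank '[{"tx":0,"ty":0,"tz":0,"turn":0},{"tx":0,"ty":5,"tz":0,"turn":0},{"tx":0,"ty":10,"tz":0,"turn":0}]'|grep -E "pos|force|width"
python3 - <<'E'
from h import *
to(*J(.6165,.012),.036,1.65)
E
```

```text
position: [0.5586, 0.0275, 0.032]
ft_force: [-0.8, 0.4, 0.3]
grip_width: 0.229
grip_force: 0.0
position: [0.5712, 0.0279, 0.0351]
ft_force: [0.3, 0.5, 0.7]
grip_width: 0.012
grip_force: 0.0
t9.3 pos [0.5712 0.0279 0.0351] yawy 1.65 tool [ 0.6 44.8 -0.9] turn -0.00 tilt [ 0.001  0.    -1.   ] ft [0.3 0.5 0.7] w 1.1 gf 0.0 j7 -0.11
```

```bash
python3 -m crank '[{"tx":0,"ty":6,"tz":0,"turn":0},{"tx":0,"ty":12,"tz":0,"turn":0},{"tx":0,"ty":18,"tz":0,"turn":0},{"tx":0,"ty":23,"tz":0,"turn":0},{"tx":0,"ty":26,"tz":0,"turn":0}]'|grep -E "pos|force|width"; python3 -m crank '[{"tx":0,"ty":1,"tz":0,"turn":0},{"tx":0,"ty":2,"tz":0,"turn":0},{"tx":0,"ty":3,"tz":0,"turn":0},{"tx":0,"ty":3,"tz":0,"turn":0}]'|grep -E "pos|force|width"; python3 -m crank '[{"tx":0,"ty":1,"tz":0,"turn":0},{"tx":0,"ty":2,"tz":0,"turn":0},{"tx":0,"ty":2,"tz":0,"turn":0}]'|grep -E "pos|force|width"
```

```text
position: [0.5965, 0.0285, 0.0349]
ft_force: [-4.4, 0.3, 3.9]
grip_width: 0.003
grip_force: 2.9
position: [0.5996, 0.0286, 0.0349]
ft_force: [-4.7, -0.4, 4.3]
grip_width: 0.005
grip_force: 2.4
position: [0.6018, 0.0287, 0.0349]
ft_force: [-3.8, 0.1, 4.0]
grip_width: 0.005
grip_force: 2.3
```

```bash
python3 -m crank '[{"tx":0,"ty":1,"tz":0,"turn":0},{"tx":0,"ty":2,"tz":0,"turn":0},{"tx":0,"ty":2,"tz":0,"turn":0}]'|grep -E "pos|force|width"; python3 -m crank '[{"tx":0,"ty":1,"tz":0,"turn":0},{"tx":0,"ty":2,"tz":0,"turn":0},{"tx":0,"ty":2,"tz":0,"turn":0}]'|grep -E "pos|force|width"
```

```text
position: [0.6038, 0.0288, 0.0349]
ft_force: [-4.5, -0.4, 3.4]
grip_width: 0.008
grip_force: 2.3
position: [0.6058, 0.0288, 0.0349]
ft_force: [-4.0, -1.0, 3.5]
grip_width: 0.005
grip_force: 2.3
```

Run:
```python
from h import *
im,d,m=shot('scene'); p=cloud(d,m); st=ctrl.get_state()['position']; print(toJ(st[0],st[1]))
a=cv2.resize(im[190:290,190:310],(400,333)); 
im2,d2,m2=shot('side'); b=cv2.resize(im2[150:250,250:370],(400,333))
cv2.imwrite('pics/s2.png',np.hstack([a,b])[:,:,::-1])
```

```text
[0.60634543 0.01139009]
```

View pics/s2.png

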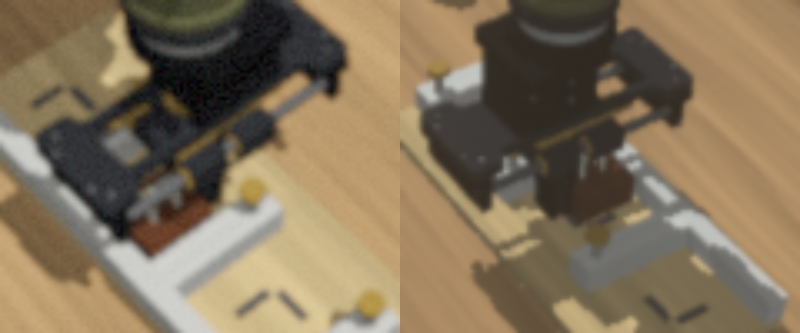

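The plinth slides along the rib at left-panel (170,225), with a few mm left to the fence. Continuing.

```bash
for i in 1 2; do :; done; python3 -m crank '[{"tx":0,"ty":1,"tz":0,"turn":0},{"tx":0,"ty":2,"tz":0,"turn":0},{"tx":0,"ty":2,"tz":0,"turn":0}]'|grep -E "pos|ft"; python3 -m crank '[{"tx":0,"ty":1,"tz":0,"turn":0},{"tx":0,"ty":2,"tz":0,"turn":0},{"tx":0,"ty":2,"tz":0,"turn":0}]'|grep -E "pos|ft"
```

```text
position: [0.6077, 0.0289, 0.0349]
ft_force: [-4.1, -0.5, 3.2]
position: [0.6098, 0.029, 0.0349]
ft_force: [-3.9, -0.4, 4.2]
```

```bash
python3 -m crank '[{"tx":0,"ty":1,"tz":0,"turn":0},{"tx":0,"ty":2,"tz":0,"turn":0},{"tx":0,"ty":2,"tz":0,"turn":0}]'|grep -E "pos|ft"; python3 -m crank '[{"tx":0,"ty":1,"tz":0,"turn":0},{"tx":0,"ty":2,"tz":0,"turn":0},{"tx":0,"ty":2,"tz":0,"turn":0}]'|grep -E "pos|ft"
python3 - <<'E'
from h import *
im,d,m=shot('scene'); p=cloud(d,m)
q=p[(p[...,2]>.033)&(p[...,2]<.042)&(p[...,0]>.55)]; 
a,b=toJ(q[:,0],q[:,1]); k=(b>-.03)&(b<.034)&(a<.675); print(k.sum()); print(np.percentile(a[k],[1,5,50,95,99]).round(4),np.percentile(b[k],[1,5,50,95,99]).round(4))
im2,d2,m2=shot('side'); cv2.imwrite('pics/s3.png',np.hstack([cv2.resize(im[200:270,210:290],(400,350),interpolation=2),cv2.resize(im2[180:240,280:350],(400,350),interpolation=2)])[:,:,::-1])
E
```

```text
position: [0.6101, 0.029, 0.0348]
ft_force: [-8.8, -1.4, 7.6]
position: [0.6102, 0.029, 0.0348]
ft_force: [-13.9, -1.6, 11.9]
277
[0.6038 0.6148 0.6424 0.669  0.6735] [-0.0102 -0.007   0.022   0.0328  0.0337]
```

View pics/s3.png

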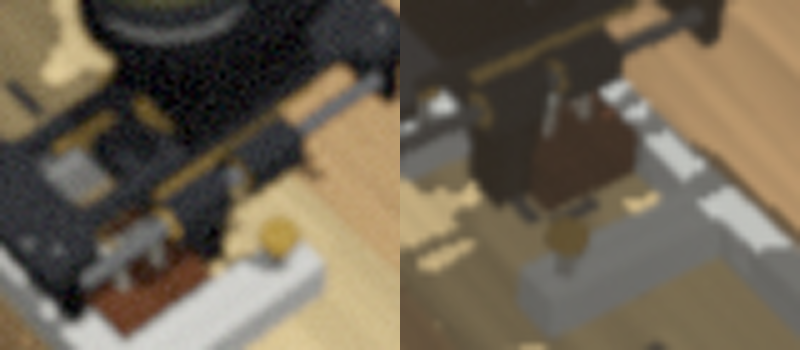

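Contact with the fence gives a clear jump to 14 N at x=.6101. Next I'll nudge from the -y side against the rib.

```bash
python3 -m crank '[{"tx":0,"ty":-10,"tz":0,"turn":0},{"tx":0,"ty":-15,"tz":-30,"turn":0},{"tx":0,"ty":-15,"tz":-75,"turn":0},{"tx":-25,"ty":0,"tz":-75,"turn":0},{"tx":-43,"ty":30,"tz":-75,"turn":0}]'|grep -E "pos|ft"; python3 -m crank '[{"tx":0,"ty":0,"tz":0,"turn":0},{"tx":0,"ty":0,"tz":0,"turn":0}]'|grep -E "pos|ft"; python3 -c "
from h import *
to(*J(.6435,-.032),.036,1.65)"
```

```text
position: [0.6465, -0.014, 0.1112]
ft_force: [0.4, -0.1, -0.6]
position: [0.6447, -0.0122, 0.1094]
ft_force: [-0.8, 0.3, -0.2]
t14.2 pos [ 0.6447 -0.0122  0.1094] yawy 1.68 tool [-1.3 -0.6 73.4] turn 0.01 tilt [ 0.     0.001 -1.   ] ft [-0.8  0.3 -0.2] w 0.4 gf 0.0 j7 -0.02
```

```bash
python3 -m crank '[{"tx":-1,"ty":0,"tz":25,"turn":0},{"tx":-1,"ty":0,"tz":50,"turn":0},{"tx":-1,"ty":0,"tz":68,"turn":0},{"tx":-1,"ty":0,"tz":73,"turn":0},{"tx":-1,"ty":0,"tz":73,"turn":0}]'|grep -E "pos|ft"; python3 -m crank '[{"tx":2,"ty":0,"tz":0,"turn":0},{"tx":4,"ty":0,"tz":0,"turn":0},{"tx":6,"ty":0,"tz":0,"turn":0},{"tx":7,"ty":0,"tz":0,"turn":0},{"tx":7,"ty":0,"tz":0,"turn":0}]'|grep -E "pos|ft";python3 -m crank '[{"tx":1,"ty":0,"tz":0,"turn":0},{"tx":2,"ty":0,"tz":0,"turn":0},{"tx":2,"ty":0,"tz":0,"turn":0}]'|grep -E "pos|ft"; python3 -m crank '[{"tx":1,"ty":0,"tz":0,"turn":0},{"tx":2,"ty":0,"tz":0,"turn":0},{"tx":2,"ty":0,"tz":0,"turn":0}]'|grep -E "pos|ft"
```

```text
position: [0.6449, -0.0137, 0.0371]
ft_force: [-0.0, -0.7, -0.6]
position: [0.6446, -0.0069, 0.0369]
ft_force: [0.5, -0.0, -0.8]
position: [0.6446, -0.0049, 0.0369]
ft_force: [0.4, -0.2, -0.4]
position: [0.6445, -0.0043, 0.0369]
ft_force: [0.2, -3.6, -0.4]
```

```bash
python3 -m crank '[{"tx":1,"ty":0,"tz":0,"turn":0},{"tx":2,"ty":0,"tz":0,"turn":0},{"tx":2,"ty":0,"tz":0,"turn":0}]'|grep -E "pos|ft"; python3 -m crank '[{"tx":-6,"ty":0,"tz":0,"turn":0},{"tx":-10,"ty":0,"tz":-30,"turn":0},{"tx":-10,"ty":0,"tz":-80,"turn":0},{"tx":-10,"ty":-50,"tz":-80,"turn":1.5},{"tx":-10,"ty":-100,"tz":-80,"turn":3}]' 80|grep -E "pos|ft"
python3 - <<'E'
from h import *
Q=[]
for n in ('side','scene'):
    im,d,m=shot(n);p=cloud(d,m)
    print([(np.round(r['xyz'],3).tolist(),round(r['confidence'],2)) for r in ctrl.mark_of(n,'fir')][:3])
    q=p[(np.hypot(p[...,0]-.458,p[...,1]+.141)<.06)&(p[...,2]>.012)&(p[...,2]<.028)];Q.append(q)
    print(n,len(q),cv2.minAreaRect((q[:,:2]*1000).astype(np.float32)))
    q=p[(np.hypot(p[...,0]-.442,p[...,1]-.318)<.06)&(p[...,2]>.048)&(p[...,2]<.07)];print('mallet',cv2.minAreaRect((q[:,:2]*1000).astype(np.float32)))
q=np.vstack(Q);print(cv2.minAreaRect((q[:,:2]*1000).astype(np.float32)))
to(.458,-.1405,.1,-32)
E
```

```text
position: [0.6445, -0.0042, 0.0369]
ft_force: [-0.0, -6.2, 0.5]
position: [0.5443, -0.0124, 0.1176]
ft_force: [0.3, 0.4, 0.6]
[([0.459, -0.142, 0.003], 0.7), ([0.673, -0.053, 0.01], 0.3)]
side 219 ((457.8089904785156, -141.1282196044922), (54.0251350402832, 48.11655044555664), 58.32828903198242)
mallet ((435.128173828125, 319.42333984375), (45.31666564941406, 62.155452728271484), 64.227783203125)
[([0.46, -0.144, 0.002], 0.66), ([0.445, 0.32, 0.006], 0.59)]
scene 73 ((468.8428039550781, -132.89439392089844), (28.24555015563965, 60.822818756103516), 18.38951301574707)
mallet ((441.88775634765625, 318.59564208984375), (45.61378479003906, 46.353389739990234), 61.53098678588867)
((458.0148010253906, -140.1128692626953), (55.96954345703125, 48.83243942260742), 58.32828903198242)
t17.4 pos [ 0.5444 -0.0128  0.1172] yawy -13.25 tool [-144.1  -54.9   17. ] turn 3.75 tilt [ 0.001  0.001 -1.   ] ft [ 1.2 -0.3  0.4] w 58.8 gf 0.0 j7 -0.27
```

```bash
python3 -m crank '[{"tx":-40,"ty":-15,"tz":0,"turn":1.5},{"tx":-85,"ty":-32,"tz":0,"turn":3},{"tx":-125,"ty":-48,"tz":10,"turn":3.75},{"tx":-144,"ty":-55,"tz":17,"turn":3.75},{"tx":-144,"ty":-55,"tz":17,"turn":3.75}]' |grep -E "pos|ft"; python3 -m crank '[{"tx":0,"ty":0,"tz":0,"turn":0},{"tx":0,"ty":0,"tz":0,"turn":0}]'|grep pos; python3 -c "
from h import *
to(.458,-.1405,.022,-32.3)"
```

```text
position: [0.4585, -0.1423, 0.0999]
ft_force: [-0.5, 1.1, -0.1]
position: [0.4594, -0.1401, 0.1003]
t18.2 pos [ 0.4594 -0.1401  0.1003] yawy -31.96 tool [-1.1 -1.  78.3] turn 0.07 tilt [ 0.001  0.    -1.   ] ft [ 0.1 -0.4  1.2] w 80.3 gf 0.0 j7 -0.31
```

```bash
python3 -m crank '[{"tx":-0.5,"ty":-1,"tz":25,"turn":0},{"tx":-0.5,"ty":-1,"tz":50,"turn":0},{"tx":-0.5,"ty":-1,"tz":70,"turn":0},{"tx":-0.5,"ty":-1,"tz":78,"turn":0},{"tx":-0.5,"ty":-1,"tz":78,"turn":0}]' |grep -E "pos|ft"; python3 -m crank '[{"tx":0,"ty":0,"tz":0,"turn":0},{"tx":0,"ty":0,"tz":0,"turn":0},{"tx":0,"ty":0,"tz":0,"turn":0},{"tx":0,"ty":0,"tz":0,"turn":0}]' 30 25|grep -E "pos|gr";  python3 -m crank '[{"tx":0,"ty":0,"tz":-30,"turn":0},{"tx":0,"ty":0,"tz":-60,"turn":-2},{"tx":0,"ty":0,"tz":-90,"turn":-4},{"tx":0,"ty":0,"tz":-95,"turn":-5.5},{"tx":0,"ty":0,"tz":-95,"turn":-6.73}]'|grep -E "pos|gr"; python3 -m crank '[{"tx":0,"ty":0,"tz":0,"turn":0},{"tx":0,"ty":0,"tz":0,"turn":0}]'|grep -E "pos|gr";python3 -c "
from h import *
to(*J(.6235,-.102),.036,1.65)"
```

```text
position: [0.4571, -0.1407, 0.0218]
ft_force: [-0.3, -0.1, 0.9]
position: [0.4572, -0.1413, 0.0222]
grip_width: 0.571
grip_force: 24.9
position: [0.4571, -0.1413, 0.1175]
grip_width: 0.568
grip_force: 24.9
position: [0.4565, -0.1411, 0.1165]
grip_width: 0.571
grip_force: 24.9
t20.2 pos [ 0.4565 -0.1411  0.1165] yawy 1.45 tool [ 52.8 171.1  80.4] turn -0.04 tilt [-0.001  0.    -1.   ] ft [ 0.1 -0.5 -2.6] w 49.7 gf 24.9 j7 0.27
```

```bash
python3 -m crank '[{"tx":13,"ty":40,"tz":0,"turn":0},{"tx":26,"ty":85,"tz":0,"turn":0},{"tx":40,"ty":130,"tz":0,"turn":0},{"tx":52,"ty":171,"tz":0,"turn":0},{"tx":52,"ty":171,"tz":0,"turn":0}]' |grep -E "pos|gr"; python3 -m crank '[{"tx":0,"ty":0,"tz":0,"turn":0},{"tx":0,"ty":0,"tz":0,"turn":0},{"tx":0,"ty":0,"tz":0,"turn":0}]'|grep -E "pos|gr";python3 -c "
from h import *
to(*J(.6235,-.102),.036,1.65)"
```

```text
position: [0.6286, -0.0819, 0.1158]
grip_width: 0.572
grip_force: 24.9
position: [0.6258, -0.0853, 0.1172]
grip_width: 0.573
grip_force: 24.9
t21.2 pos [ 0.6258 -0.0853  0.1172] yawy 1.48 tool [ 1.3  0.4 81.2] turn -0.03 tilt [ 0. -0. -1.] ft [ 0.2 -0.6 -1.6] w 49.9 gf 24.9 j7 0.11
```

```bash
python3 -m crank '[{"tx":0,"ty":0,"tz":25,"turn":0},{"tx":0,"ty":0,"tz":50,"turn":0},{"tx":0,"ty":0,"tz":70,"turn":0},{"tx":0,"ty":0,"tz":80,"turn":0},{"tx":0,"ty":0,"tz":81,"turn":0}]' |grep -E "pos|ft|gr"; python3 -m crank '[{"tx":1,"ty":0,"tz":1,"turn":0},{"tx":2,"ty":0,"tz":1,"turn":0},{"tx":3,"ty":0,"tz":1,"turn":0},{"tx":4,"ty":0,"tz":1,"turn":0},{"tx":4,"ty":0,"tz":1,"turn":0}]'|grep -E "pos|ft"; python3 -m crank '[{"tx":1,"ty":0,"tz":0,"turn":0},{"tx":2,"ty":0,"tz":0,"turn":0},{"tx":2,"ty":0,"tz":0,"turn":0}]'|grep -E "pos|ft"
```

```text
position: [0.6261, -0.0846, 0.0354]
ft_force: [0.5, -0.6, -1.8]
grip_width: 0.572
grip_force: 24.9
position: [0.6264, -0.0804, 0.035]
ft_force: [0.1, -0.7, -0.4]
position: [0.6263, -0.0799, 0.035]
ft_force: [-0.0, -3.0, -1.8]
```

```bash
python3 -m crank '[{"tx":0.5,"ty":0,"tz":0.5,"turn":0},{"tx":1,"ty":0,"tz":1,"turn":0},{"tx":1,"ty":0,"tz":1,"turn":0}]'|grep -E "pos|ft";  python3 -m crank '[{"tx":0,"ty":0,"tz":-0.3,"turn":0},{"tx":0,"ty":0,"tz":-0.3,"turn":0},{"tx":0,"ty":0,"tz":-0.3,"turn":0}]' 62|grep -E "pos|ft|width"; python3 -m crank '[{"tx":-3,"ty":0,"tz":-25,"turn":0},{"tx":-3,"ty":0,"tz":-60,"turn":0},{"tx":-3,"ty":0,"tz":-82,"turn":0},{"tx":-3,"ty":-30,"tz":-82,"turn":0},{"tx":-3,"ty":-50,"tz":-82,"turn":0}]' 0 20|grep -E "pos|ft|width"; python3 -m crank '[{"tx":0,"ty":0,"tz":0,"turn":0},{"tx":0,"ty":0,"tz":0,"turn":0},{"tx":0,"ty":0,"tz":0,"turn":0}]'|grep -E "pos";python3 -c "
from h import *
to(*J(.578,-.099),.036,1.65)"
```

```text
position: [0.6264, -0.0798, 0.0346]
ft_force: [-0.9, -5.9, 2.0]
position: [0.6264, -0.0765, 0.0342]
ft_force: [-0.5, 0.2, 0.5]
grip_width: 0.709
position: [0.5756, -0.0815, 0.1165]
ft_force: [0.0, -0.1, 0.4]
grip_width: 0.232
position: [0.5771, -0.0817, 0.1161]
t24.6 pos [ 0.5771 -0.0817  0.1161] yawy 1.58 tool [-0.7  3.4 80.1] turn -0.01 tilt [ 0.001  0.    -1.   ] ft [ 1.   0.4 -0.2] w 0.7 gf 0.0 j7 0.12
```

```bash
python3 -m crank '[{"tx":0,"ty":0,"tz":30,"turn":0},{"tx":0,"ty":0,"tz":60,"turn":0},{"tx":0,"ty":0,"tz":78,"turn":0},{"tx":0,"ty":0,"tz":80,"turn":0},{"tx":0,"ty":4,"tz":80,"turn":0}]' |grep -E "pos|ft"; python3 -m crank '[{"tx":0,"ty":6,"tz":0,"turn":0},{"tx":0,"ty":12,"tz":0,"turn":0},{"tx":0,"ty":18,"tz":0,"turn":0},{"tx":0,"ty":24,"tz":0,"turn":0},{"tx":0,"ty":27,"tz":0,"turn":0}]' |grep -E "pos|ft"; python3 -m crank '[{"tx":0,"ty":1,"tz":0,"turn":0},{"tx":0,"ty":2,"tz":0,"turn":0},{"tx":0,"ty":3,"tz":0,"turn":0},{"tx":0,"ty":3,"tz":0,"turn":0}]'|grep -E "pos|ft"; python3 -c "
from h import *
to(*J(.6107,-.099),.036,1.65)"
```

```text
position: [0.5811, -0.0819, 0.0369]
ft_force: [0.5, -0.1, 0.1]
position: [0.6072, -0.0812, 0.0365]
ft_force: [-5.4, 0.1, 6.4]
position: [0.61, -0.0812, 0.0364]
ft_force: [-6.3, 0.7, 4.9]
t26.4 pos [ 0.61   -0.0812  0.0364] yawy 1.55 tool [-0.3  3.3  0.4] turn -0.02 tilt [-0.001 -0.    -1.   ] ft [-6.3  0.7  4.9] w 0.3 gf 2.8 j7 0.11
```

```bash
python3 -m crank '[{"tx":0,"ty":1,"tz":0,"turn":0},{"tx":0,"ty":2,"tz":0,"turn":0},{"tx":0,"ty":2.5,"tz":0,"turn":0},{"tx":0,"ty":2.5,"tz":0,"turn":0}]'|grep -E "pos|ft"; python3 -m crank '[{"tx":0,"ty":1,"tz":0,"turn":0},{"tx":0,"ty":2,"tz":0,"turn":0},{"tx":0,"ty":2,"tz":0,"turn":0}]'|grep -E "pos|ft"; python3 -m crank '[{"tx":0,"ty":0.5,"tz":0,"turn":0},{"tx":0,"ty":1.5,"tz":0,"turn":0},{"tx":0,"ty":1.5,"tz":0,"turn":0}]'|grep -E "pos|ft"
```

```text
position: [0.6124, -0.0811, 0.0365]
ft_force: [-4.5, -0.8, 5.2]
position: [0.6135, -0.0811, 0.0364]
ft_force: [-7.2, 0.3, 8.7]
position: [0.6134, -0.0811, 0.0364]
ft_force: [-11.1, -0.3, 11.3]
```

```bash
python3 -m crank '[{"tx":0,"ty":-10,"tz":0,"turn":0},{"tx":0,"ty":-15,"tz":-30,"turn":0},{"tx":0,"ty":-15,"tz":-75,"turn":0},{"tx":-25,"ty":0,"tz":-75,"turn":0},{"tx":-43,"ty":30,"tz":-75,"turn":0}]'|grep -E "pos|ft"; python3 -m crank '[{"tx":0,"ty":0,"tz":0,"turn":0},{"tx":0,"ty":0,"tz":20,"turn":0},{"tx":0,"ty":0,"tz":45,"turn":0},{"tx":0,"ty":0,"tz":70,"turn":0},{"tx":0,"ty":0,"tz":74,"turn":0}]'|grep -E "pos|ft"; python3 -c "
from h import *
to(*J(.6435,-.133),.037,1.65)"
```

```text
position: [0.6485, -0.1243, 0.1124]
ft_force: [0.1, -0.3, 0.5]
position: [0.6445, -0.1216, 0.0336]
ft_force: [0.7, 0.7, -0.4]
t28.9 pos [ 0.6445 -0.1216  0.0336] yawy 1.62 tool [ 7.1  2.7 -3.4] turn -0.01 tilt [-0.006  0.001 -1.   ] ft [ 0.7  0.7 -0.4] w 0.5 gf 0.0 j7 0.17
```

```bash
python3 -m crank '[{"tx":2,"ty":0,"tz":0,"turn":0},{"tx":4,"ty":0,"tz":0,"turn":0},{"tx":6,"ty":0,"tz":0,"turn":0},{"tx":7,"ty":0,"tz":0,"turn":0},{"tx":7,"ty":0,"tz":0,"turn":0}]'|grep -E "pos|ft";python3 -m crank '[{"tx":1,"ty":0,"tz":0,"turn":0},{"tx":2,"ty":0,"tz":0,"turn":0},{"tx":3,"ty":0,"tz":0,"turn":0},{"tx":3,"ty":0,"tz":0,"turn":0}]'|grep -E "pos|ft"; python3 -m crank '[{"tx":0.7,"ty":0,"tz":0,"turn":0},{"tx":1.5,"ty":0,"tz":0,"turn":0},{"tx":1.5,"ty":0,"tz":0,"turn":0}]'|grep -E "pos|ft"
```

```text
position: [0.6474, -0.1159, 0.0375]
ft_force: [0.0, 0.0, 0.6]
position: [0.6472, -0.1143, 0.0372]
ft_force: [1.5, -2.5, -0.1]
position: [0.6472, -0.1142, 0.0373]
ft_force: [1.2, -6.0, -0.8]
```

```bash
python3 -m crank '[{"tx":-6,"ty":0,"tz":0,"turn":0},{"tx":-12,"ty":0,"tz":-40,"turn":0},{"tx":-12,"ty":-20,"tz":-95,"turn":0},{"tx":20,"ty":-60,"tz":-95,"turn":0},{"tx":75,"ty":-85,"tz":-95,"turn":-2}]' 50|grep -E "pos|ft"; python3 -m crank '[{"tx":55,"ty":-20,"tz":0,"turn":-2},{"tx":105,"ty":-40,"tz":0,"turn":-4},{"tx":160,"ty":-60,"tz":0,"turn":-6},{"tx":215,"ty":-80,"tz":0,"turn":-8},{"tx":250,"ty":-85,"tz":0,"turn":-10}]'|grep -E "pos|ft"
python3 - <<'E'
from h import *
for n in ('side','scene'):
    im,d,m=shot(n);p=cloud(d,m)
    for q in ('mallet','mallet_grip','rest_mid'): print(q,[(np.round(r['xyz'],3).tolist(),round(r['confidence'],2)) for r in ctrl.mark_of(n,q)][:2])
    q=p[(np.hypot(p[...,0]-.442,p[...,1]-.318)<.06)&(p[...,2]>.055)&(p[...,2]<.07)];print('mallet',cv2.minAreaRect((q[:,:2]*1000).astype(np.float32)))
    q=p[(np.hypot(p[...,0]-.38,p[...,1]-.35)<.06)&(p[...,2]>.03)&(p[...,2]<.05)];print('handle',len(q),cv2.minAreaRect((q[:,:2]*1000).astype(np.float32)))
    q=p[(p[...,2]>.034)&(p[...,2]<.044)&(p[...,0]>.55)];a,b=toJ(q[:,0],q[:,1])
    for k in (2,3):
        w=(b<RY[k]-.001)&(b>RY[k]-.06)&(a<FX-.001)&(a>FX-.065);print(k,w.sum(),cv2.minAreaRect((np.c_[a[w],b[w]]*1000).astype(np.float32)))
    cv2.imwrite('pics/e_%s.png'%n,cv2.resize(im[170:300,190:330] if n=='scene' else im[160:270,240:380],(800,600),interpolation=2)[:,:,::-1])
to(.402,.339,.1,62.3)
E
```

```text
position: [0.5591, -0.0392, 0.1331]
ft_force: [1.0, 1.5, 0.6]
position: [0.4241, 0.1924, 0.1324]
ft_force: [0.8, -0.0, 0.5]
mallet [([0.442, 0.315, 0.001], 0.63)]
mallet_grip [([0.4, 0.342, 0.035], 0.78)]
rest_mid [([0.453, 0.318, 0.001], 0.69)]
mallet ((0.0, 0.0), (0.0, 0.0), 0.0)
handle 268 ((378.468017578125, 347.6278076171875), (24.73674774169922, 116.70527648925781), 55.33661651611328)
2 222 ((642.8236083984375, 10.85145378112793), (49.92882537841797, 48.39503479003906), 88.81488037109375)
3 222 ((642.2525634765625, -98.5401840209961), (50.062583923339844, 49.17666244506836), 0.5218630433082581)
mallet [([0.444, 0.318, 0.002], 0.85)]
mallet_grip [([0.404, 0.34, 0.03], 0.95), ([0.443, 0.321, 0.003], 0.66)]
rest_mid [([0.446, 0.321, 0.006], 0.97), ([0.403, 0.341, 0.03], 0.7)]
mallet ((442.0664978027344, 318.2380065917969), (44.17158508300781, 48.00515365600586), 61.85129928588867)
handle 514 ((380.5343933105469, 353.366943359375), (28.885892868041992, 116.40162658691406), 68.17310333251953)
2 330 ((642.9310913085938, 12.083442687988281), (48.44900131225586, 47.73766326904297), 0.04079911857843399)
3 227 ((643.3924560546875, -98.14307403564453), (48.09504318237305, 48.177242279052734), 89.81484985351562)
t32.0 pos [0.4272 0.188  0.1321] yawy 61.39 tool [ 94.4 120.5  32.1] turn -0.18 tilt [-0. -0. -1.] ft [ 0.8 -0.3  0.3] w 50.1 gf 0.0 j7 0.59
```

View pics/e_scene.png

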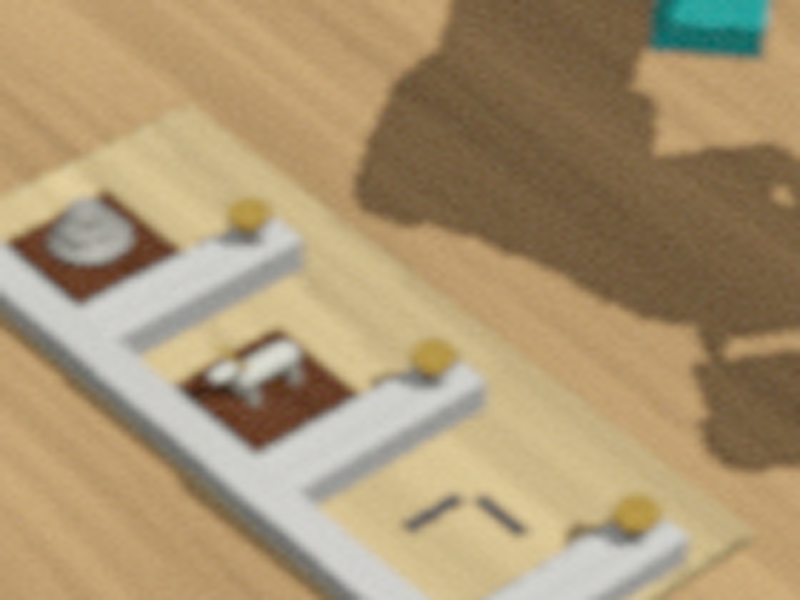

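Both plinths sit square and flush: the fir at (92,245) in bay 3 and the deer at (265,390) in bay 2. Bay 1 is empty. On to the mallet.

```bash
python3 -m crank '[{"tx":25,"ty":35,"tz":0,"turn":-0.1},{"tx":50,"ty":70,"tz":0,"turn":-0.1},{"tx":75,"ty":100,"tz":10,"turn":-0.1},{"tx":95,"ty":120,"tz":30,"turn":-0.1},{"tx":95,"ty":120,"tz":30,"turn":-0.1}]'|grep -E "pos|ft"; python3 -m crank '[{"tx":0,"ty":0,"tz":0,"turn":0},{"tx":0,"ty":0,"tz":0,"turn":0}]'|grep -E "pos|ft"; python3 -c "
from h import *
to(.403,.339,.032,62)"
```

```text
position: [0.3988, 0.3406, 0.1006]
ft_force: [0.6, -0.7, 0.5]
position: [0.4017, 0.3385, 0.1027]
ft_force: [0.3, 0.0, 0.3]
t32.9 pos [0.4017 0.3385 0.1027] yawy 61.89 tool [-0.8  1.  70.7] turn -0.02 tilt [ 0.001 -0.    -1.   ] ft [0.3 0.  0.3] w 50.2 gf 0.0 j7 0.25
```

```bash
python3 -m crank '[{"tx":-0.8,"ty":1,"tz":25,"turn":0},{"tx":-0.8,"ty":1,"tz":48,"turn":0},{"tx":-0.8,"ty":1,"tz":65,"turn":0},{"tx":-0.8,"ty":1,"tz":71,"turn":0},{"tx":-0.8,"ty":1,"tz":71,"turn":0}]'|grep -E "pos|ft"; python3 -m crank '[{"tx":0,"ty":0,"tz":0,"turn":0},{"tx":0,"ty":0,"tz":0,"turn":0},{"tx":0,"ty":0,"tz":0,"turn":0},{"tx":0,"ty":0,"tz":0,"turn":0},{"tx":0,"ty":0,"tz":0,"turn":0}]' 5 60|grep -E "pos|ft|gr"; python3 -m crank '[{"tx":0,"ty":0,"tz":-10,"turn":0},{"tx":0,"ty":0,"tz":-30,"turn":0},{"tx":0,"ty":0,"tz":-60,"turn":0},{"tx":0,"ty":0,"tz":-90,"turn":0},{"tx":0,"ty":0,"tz":-90,"turn":0}]'|grep -E "pos|ft|gr"
python3 - <<'E'
from h import *
to(.403,.339,.032,91.65)
for n in ('side','scene'):
    im,d,m=shot(n)
    for q in ('mallet','mallet_grip','rest_mid'): print(q,[(np.round(r['xyz'],3).tolist(),round(r['confidence'],2)) for r in ctrl.mark_of(n,q)][:2])
    cv2.imwrite('pics/m_%s.png'%n,im[:,:,::-1]); 
    if n=='side': A=cv2.resize(im[80:230,120:270],(400,400))
    else: B=cv2.resize(im[200:350,330:480],(400,400))
cv2.imwrite('pics/m.png',np.hstack([A,B])[:,:,::-1])
E
```

```text
position: [0.4019, 0.3402, 0.0313]
ft_force: [-0.5, 0.4, 0.7]
position: [0.4016, 0.3402, 0.0313]
ft_force: [-0.3, -0.2, 2.4]
grip_width: 0.2
grip_force: 59.9
position: [0.4028, 0.3415, 0.1234]
ft_force: [-0.1, -0.1, -3.8]
grip_width: 0.199
grip_force: 59.9
t34.8 pos [0.4028 0.3415 0.1234] yawy 62.05 tool [-1.1 -2.5 91.4] turn -5.92 tilt [ 0.004  0.003 -1.   ] ft [-0.1 -0.1 -3.8] w 17.3 gf 59.9 j7 0.25
mallet [([0.442, 0.318, 0.092], 0.92)]
mallet_grip [([0.4, 0.34, 0.127], 0.8), ([0.59, 0.174, 0.055], 0.4)]
rest_mid [([0.449, 0.316, 0.007], 0.57)]
mallet [([0.439, 0.314, 0.09], 0.65)]
mallet_grip [([0.4, 0.336, 0.117], 0.77), ([0.611, 0.027, 0.003], 0.33)]
rest_mid [([0.448, 0.319, 0.003], 0.92), ([0.404, 0.34, 0.119], 0.41)]
```

View pics/m.png

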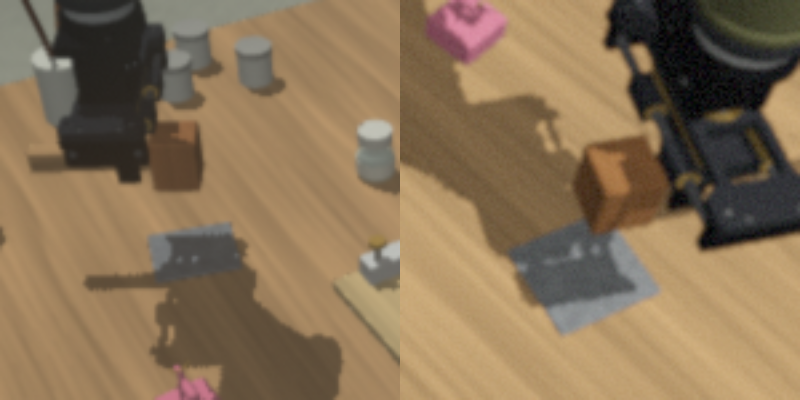

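The mallet hangs level: head at left (175,155), pad at (195,250). Carrying it to pin 2.

```bash
python3 -m crank '[{"tx":0,"ty":0,"tz":-10,"turn":-1.5},{"tx":0,"ty":0,"tz":-10,"turn":-3},{"tx":0,"ty":0,"tz":-10,"turn":-4.5},{"tx":0,"ty":0,"tz":-10,"turn":-5.92},{"tx":0,"ty":0,"tz":-10,"turn":-5.92}]'|grep -E "pos|ft|gr"; python3 -c "
from h import *
to(*J(.5445,.049),.113,91.65)"
```

```text
position: [0.4014, 0.3401, 0.1307]
ft_force: [-0.2, 0.1, -3.7]
grip_width: 0.203
grip_force: 59.9
t35.8 pos [0.4014 0.3401 0.1307] yawy 91.58 tool [-133.8 -279.3   17.7] turn -0.01 tilt [-0.001 -0.    -1.   ] ft [-0.2  0.1 -3.7] w 17.7 gf 59.9 j7 0.77
```

```bash
python3 -m crank '[{"tx":-25,"ty":-45,"tz":0,"turn":0},{"tx":-50,"ty":-95,"tz":0,"turn":0},{"tx":-75,"ty":-145,"tz":0,"turn":0},{"tx":-100,"ty":-195,"tz":0,"turn":0},{"tx":-120,"ty":-245,"tz":0,"turn":0}]'|grep -E "pos|ft|gr"; python3 -m crank '[{"tx":-10,"ty":-20,"tz":0,"turn":0},{"tx":-14,"ty":-34,"tz":0,"turn":0},{"tx":-14,"ty":-34,"tz":0,"turn":0},{"tx":-14,"ty":-34,"tz":0,"turn":0}]'|grep -E "pos|ft|gr"
python3 - <<'E'
from h import *
to(*J(.5445,.049),.113,91.65)
st=ctrl.get_state()['position']; ta,tb=toJ(st[0],st[1])
for n in ('side','scene'):
    im,d,m=shot(n);p=cloud(d,m)
    print([(np.round(r['xyz'],3).tolist(),toJ(*r['xyz'][:2]).round(3).tolist(),round(r['confidence'],2)) for r in ctrl.mark_of(n,'mallet')][:2])
    a,b=toJ(p[...,0],p[...,1]); k=(a>ta+.015)&(a<ta+.08)&(abs(b-tb)<.04)&(p[...,2]>st[2]-.03)&(p[...,2]<st[2]+.032)
    q=np.c_[a[k],b[k]]*1000;print(n,k.sum(),'z',np.percentile(p[k][:,2],[2,98]).round(3),cv2.minAreaRect(q.astype(np.float32)))
    if n=='scene': cv2.imwrite('pics/k.png',cv2.resize(im[120:330,150:430],(800,600),interpolation=2)[:,:,::-1])
E
```

```text
position: [0.5294, 0.0971, 0.1311]
ft_force: [0.8, -0.6, -4.7]
grip_width: 0.202
grip_force: 59.9
position: [0.543, 0.0671, 0.1311]
ft_force: [-0.3, 0.4, -3.1]
grip_width: 0.199
grip_force: 59.9
t36.9 pos [0.543  0.0671 0.1311] yawy 91.75 tool [ 0.2 -2.4 18.1] turn 0.02 tilt [-0.     0.001 -1.   ] ft [-0.3  0.4 -3.1] w 17.3 gf 59.9 j7 1.38
[([0.587, 0.069, 0.102], [0.589, 0.052], 0.79)]
side 53 z [0.108 0.119] ((589.9728393554688, 29.919414520263672), (7.0550360679626465, 45.11038589477539), 85.53913879394531)
[([0.589, 0.07, 0.102], [0.59, 0.053], 0.71)]
scene 891 z [0.108 0.162] ((590.5753784179688, 52.225242614746094), (46.194801330566406, 48.17631530761719), 89.8213882446289)
```

View pics/k.png

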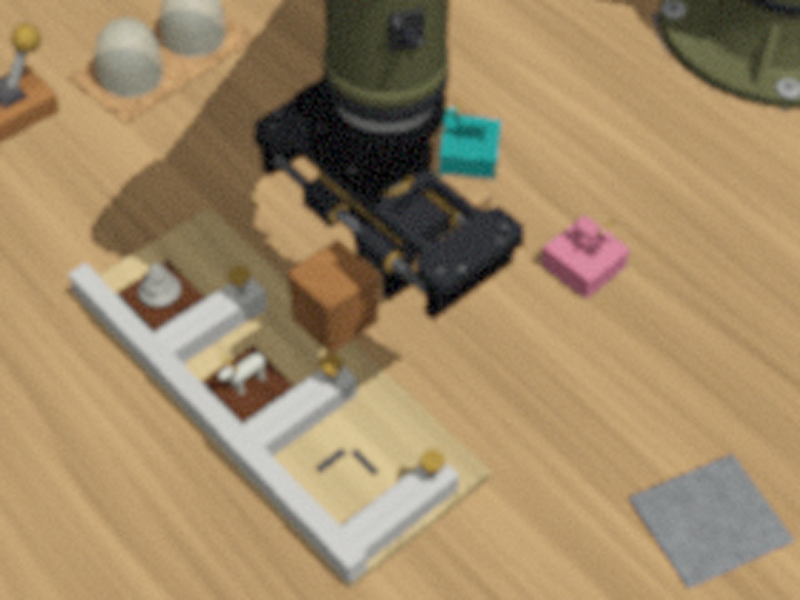

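The head at (330,295) hangs just above pin 2 at (330,360). Pressing down now.

```bash
python3 -m crank '[{"tx":0,"ty":-2.5,"tz":12,"turn":0},{"tx":0,"ty":-2.5,"tz":25,"turn":0},{"tx":0,"ty":-2.5,"tz":36,"turn":0},{"tx":0,"ty":-2.5,"tz":42,"turn":0},{"tx":0,"ty":-2.5,"tz":42,"turn":0}]'|grep -E "pos|ft|gr"; python3 -m crank '[{"tx":0,"ty":0,"tz":4,"turn":0},{"tx":0,"ty":0,"tz":8,"turn":0},{"tx":0,"ty":0,"tz":12,"turn":0},{"tx":0,"ty":0,"tz":14,"turn":0},{"tx":0,"ty":0,"tz":14,"turn":0}]'|grep -E "pos|ft|gr"
python3 - <<'E'
from h import *
im,d,m=shot('scene');p=cloud(d,m)
k=(np.hypot(p[...,0]-.448,p[...,1]-.318)<.09)&(im.max(-1).astype(int)-im.min(-1)<25)&(im.max(-1)>60)&(p[...,2]<.012)
c=np.uint8(k)*255; c=cv2.morphologyEx(c,cv2.MORPH_OPEN,np.ones((3,3))); q=p[c>0][:,:2]*1000; print(cv2.minAreaRect(q.astype(np.float32)))
to(*J(.5445,.049),.0686,91.65)
E
```

```text
position: [0.5433, 0.0628, 0.0884]
ft_force: [0.2, 0.6, -3.4]
grip_width: 0.202
grip_force: 59.9
position: [0.5442, 0.0629, 0.0755]
ft_force: [-1.0, -0.3, 1.2]
grip_width: 0.199
grip_force: 59.9
((445.0350341796875, 316.6344299316406), (81.25009155273438, 89.86544799804688), 75.07697296142578)
t38.4 pos [0.5441 0.0629 0.0754] yawy 91.66 tool [1.2 1.8 6.8] turn 0.00 tilt [ 0.001  0.    -1.   ] ft [-0.2  0.8  1. ] w 17.1 gf 59.9 j7 1.37
```

```bash
python3 -m crank '[{"tx":0,"ty":0,"tz":3,"turn":0},{"tx":0,"ty":0,"tz":6,"turn":0},{"tx":0,"ty":0,"tz":7,"turn":0},{"tx":0,"ty":0,"tz":7,"turn":0}]'|grep -E "pos|ft|gr"; python3 -m crank '[{"tx":0,"ty":0,"tz":1.5,"turn":0},{"tx":0,"ty":0,"tz":3,"turn":0},{"tx":0,"ty":0,"tz":4,"turn":0},{"tx":0,"ty":0,"tz":4,"turn":0}]'|grep -E "pos|ft|gr"
```

```text
position: [0.5441, 0.0629, 0.0682]
ft_force: [-0.0, -0.2, 1.8]
grip_width: 0.198
grip_force: 59.9
position: [0.5435, 0.0626, 0.0662]
ft_force: [-8.6, -0.8, 16.2]
grip_width: 0.201
grip_force: 60.0
```

```bash
python3 -m crank '[{"tx":0,"ty":0,"tz":-20,"turn":0},{"tx":0,"ty":0,"tz":-45,"turn":0},{"tx":0,"ty":0,"tz":-64,"turn":0},{"tx":0,"ty":-40,"tz":-64,"turn":0},{"tx":0,"ty":-85,"tz":-64,"turn":0}]'|grep -E "pos|ft|gr"; python3 -m crank '[{"tx":0,"ty":-25,"tz":0,"turn":0},{"tx":0,"ty":-25,"tz":0,"turn":0},{"tx":0,"ty":-25,"tz":0,"turn":0},{"tx":0,"ty":-25,"tz":0,"turn":0}]'|grep -E "pos|ft|gr"
python3 - <<'E'
from h import *
to(*J(.5445,-.064),.113,91.65)
st=ctrl.get_state()['position']; ta,tb=toJ(st[0],st[1])
im,d,m=shot('scene');p=cloud(d,m)
a,b=toJ(p[...,0],p[...,1]); k=(a>ta+.015)&(a<ta+.08)&(abs(b-tb)<.04)&(p[...,2]>st[2]-.03)&(p[...,2]<st[2]+.032)
q=np.c_[a[k],b[k]]*1000;print(k.sum(),'z',np.percentile(p[k][:,2],[2,98]).round(3),cv2.minAreaRect(q.astype(np.float32)))
for i in (1,2,3):
    c=J(.5935,RY[i]+.012); k=(np.hypot(p[...,0]-c[0],p[...,1]-c[1])<.012)&(p[...,2]>.036)&(p[...,2]<.07); print(i,k.sum(),np.percentile(p[k][:,2],[50,90]).round(4) if k.any() else '')
print(np.median(p[(abs(a-.63)<.02)&(abs(b-.049)<.008)][:,2]))
E
```

```text
position: [0.5457, -0.0223, 0.1279]
ft_force: [0.8, 0.4, -3.6]
grip_width: 0.197
grip_force: 60.0
position: [0.5467, -0.0454, 0.128]
ft_force: [0.2, -0.0, -4.3]
grip_width: 0.199
grip_force: 60.0
t40.5 pos [ 0.5467 -0.0454  0.128 ] yawy 91.79 tool [ 0.7 -2.8 15. ] turn 0.03 tilt [-0.     0.001 -1.   ] ft [ 0.2 -0.  -4.3] w 17.3 gf 60.0 j7 1.60
815 z [0.106 0.159] ((590.969482421875, -59.372249603271484), (47.47323226928711, 47.279075622558594), 89.3758544921875)
1 79 [0.0556 0.0587]
2 55 [0.0408 0.0428]
3 62 [0.0564 0.0586]
0.03408084101507691
```

```bash
python3 -m crank '[{"tx":0,"ty":-1.5,"tz":12,"turn":0},{"tx":0,"ty":-1.5,"tz":25,"turn":0},{"tx":0,"ty":-1.5,"tz":36,"turn":0},{"tx":0,"ty":-1.5,"tz":40,"turn":0},{"tx":0,"ty":-1.5,"tz":40,"turn":0}]'|grep -E "pos|ft|gr"; python3 -m crank '[{"tx":0,"ty":0,"tz":4,"turn":0},{"tx":0,"ty":0,"tz":8,"turn":0},{"tx":0,"ty":0,"tz":12,"turn":0},{"tx":0,"ty":0,"tz":16,"turn":0},{"tx":0,"ty":0,"tz":18,"turn":0}]'|grep -E "pos|ft|gr"; python3 -m crank '[{"tx":0,"ty":0,"tz":1.5,"turn":0},{"tx":0,"ty":0,"tz":3,"turn":0},{"tx":0,"ty":0,"tz":4,"turn":0},{"tx":0,"ty":0,"tz":4,"turn":0}]'|grep -E "pos|ft|gr"
```

```text
position: [0.5467, -0.0486, 0.0877]
ft_force: [0.3, -0.9, -2.5]
grip_width: 0.196
grip_force: 60.0
position: [0.5473, -0.0487, 0.0703]
ft_force: [-1.0, -0.2, 3.4]
grip_width: 0.2
grip_force: 60.0
position: [0.5472, -0.0487, 0.0669]
ft_force: [-3.0, -0.8, 6.8]
grip_width: 0.2
grip_force: 60.0
```

```bash
python3 -m crank '[{"tx":0,"ty":0,"tz":1,"turn":0},{"tx":0,"ty":0,"tz":2.5,"turn":0},{"tx":0,"ty":0,"tz":2.5,"turn":0}]'|grep -E "pos|ft|gr"; python3 -m crank '[{"tx":0,"ty":0,"tz":-20,"turn":0},{"tx":0,"ty":0,"tz":-45,"turn":0},{"tx":0,"ty":0,"tz":-68,"turn":0},{"tx":0,"ty":45,"tz":-68,"turn":0},{"tx":0,"ty":95,"tz":-68,"turn":0}]'|grep -E "pos|ft|gr"; python3 -m crank '[{"tx":0,"ty":50,"tz":0,"turn":0},{"tx":20,"ty":100,"tz":0,"turn":0},{"tx":45,"ty":150,"tz":0,"turn":0},{"tx":70,"ty":200,"tz":0,"turn":0},{"tx":95,"ty":230,"tz":0,"turn":0}]'|grep -E "pos|ft|gr"
python3 - <<'E'
from h import *
to(.403,.339,.1,62)
im,d,m=shot('scene');p=cloud(d,m)
for i in (1,2,3):
    c=J(.5935,RY[i]+.012); k=(np.hypot(p[...,0]-c[0],p[...,1]-c[1])<.012)&(p[...,2]>.036)&(p[...,2]<.07); print(i,k.sum(),np.percentile(p[k][:,2],[50,90]).round(4) if k.any() else '')
E
```

```text
position: [0.5468, -0.0489, 0.0657]
ft_force: [-8.6, -0.1, 16.4]
grip_width: 0.203
grip_force: 60.0
position: [0.5435, 0.0464, 0.1306]
ft_force: [1.0, 0.8, -3.5]
grip_width: 0.199
grip_force: 60.0
position: [0.4401, 0.2761, 0.1304]
ft_force: [0.4, 0.4, -3.5]
grip_width: 0.204
grip_force: 60.0
t44.0 pos [0.4401 0.2761 0.1304] yawy 91.83 tool [35.  64.  30.6] turn 5.97 tilt [-0.002  0.001 -1.   ] ft [ 0.4  0.4 -3.5] w 17.8 gf 60.0 j7 0.93
1 75 [0.0554 0.0584]
2 56 [0.0404 0.0421]
3 48 [0.0407 0.0428]
```

```bash
python3 -m crank '[{"tx":12,"ty":30,"tz":0,"turn":1.5},{"tx":24,"ty":50,"tz":0,"turn":3},{"tx":33,"ty":64,"tz":0,"turn":4.5},{"tx":33,"ty":64,"tz":0,"turn":5.97},{"tx":33,"ty":64,"tz":0,"turn":5.97}]'|grep -E "pos|ft|gr"; python3 -m crank '[{"tx":0,"ty":0,"tz":10,"turn":0},{"tx":0,"ty":0,"tz":10,"turn":0},{"tx":0,"ty":0,"tz":10,"turn":0}]'|grep -E "pos|ft|gr"
python3 - <<'E'
from h import *
to(.405,.339,.032,62)
st=ctrl.get_state()['position']
for n in ('side','scene'):
    im,d,m=shot(n);p=cloud(d,m);print([(np.round(r['xyz'],3).tolist(),round(r['confidence'],2)) for r in ctrl.mark_of(n,'mallet')][:2])
    k=(np.hypot(p[...,0]-.445,p[...,1]-.317)<.04)&(p[...,2]>st[2]-.03)&(p[...,2]<st[2]+.032)&((p[...,0]-st[0])*.87-(p[...,1]-st[1])*.48>.02)
    print(k.sum(),np.percentile(p[k][:,2],[2,98]).round(3),cv2.minAreaRect((p[k][:,:2]*1000).astype(np.float32)))
E
```

```text
position: [0.4071, 0.336, 0.1305]
ft_force: [-0.1, 0.6, -3.7]
grip_width: 0.2
grip_force: 60.0
position: [0.4078, 0.3362, 0.1213]
ft_force: [0.3, -0.3, -3.3]
grip_width: 0.197
grip_force: 60.0
t45.0 pos [0.4078 0.3362 0.1213] yawy 61.81 tool [ 3.8  1.2 89.3] turn -0.04 tilt [-0. -0. -1.] ft [ 0.3 -0.3 -3.3] w 17.2 gf 60.0 j7 0.26
[([0.449, 0.316, 0.092], 0.58)]
399 [0.101 0.153] ((446.159423828125, 312.5703430175781), (47.521934509277344, 49.56941223144531), 61.35511016845703)
[([0.448, 0.315, 0.096], 0.96), ([0.644, 0.03, 0.008], 0.57)]
1006 [0.1   0.153] ((448.43670654296875, 314.8494873046875), (46.25864791870117, 47.583984375), 61.03541564941406)
```

```bash
python3 -m crank '[{"tx":3.5,"ty":1,"tz":25,"turn":0},{"tx":3.5,"ty":1,"tz":50,"turn":0},{"tx":3.5,"ty":1,"tz":72,"turn":0},{"tx":3.5,"ty":1,"tz":84,"turn":0},{"tx":3.5,"ty":1,"tz":86,"turn":0}]'|grep -E "pos|ft|gr"; python3 -m crank '[{"tx":0,"ty":0,"tz":1,"turn":0},{"tx":0,"ty":0,"tz":2,"turn":0},{"tx":0,"ty":0,"tz":3,"turn":0},{"tx":0,"ty":0,"tz":3,"turn":0}]'|grep -E "pos|ft|gr"
```

```text
position: [0.4049, 0.3388, 0.0352]
ft_force: [0.2, 0.1, -3.5]
grip_width: 0.203
grip_force: 60.0
position: [0.4052, 0.3391, 0.0329]
ft_force: [0.2, 0.3, -3.3]
grip_width: 0.198
grip_force: 60.0
```

```bash
python3 -m crank '[{"tx":0,"ty":0,"tz":0.7,"turn":0},{"tx":0,"ty":0,"tz":1.4,"turn":0},{"tx":0,"ty":0,"tz":1.4,"turn":0}]'|grep -E "pos|ft|gr"; python3 -m crank '[{"tx":0,"ty":0,"tz":0.7,"turn":0},{"tx":0,"ty":0,"tz":1,"turn":0},{"tx":0,"ty":0,"tz":1,"turn":0}]'|grep -E "pos|ft|gr"
```

```text
position: [0.4051, 0.339, 0.0311]
ft_force: [0.1, 0.2, -4.7]
grip_width: 0.199
grip_force: 60.0
position: [0.4051, 0.3391, 0.0306]
ft_force: [-1.9, -1.3, 1.4]
grip_width: 0.204
grip_force: 60.0
```

Touchdown on the pad. Next: release, back off, and check everything.

```bash
python3 -m crank '[{"tx":0,"ty":0,"tz":0,"turn":0},{"tx":0,"ty":0,"tz":0,"turn":0},{"tx":0,"ty":0,"tz":0,"turn":0},{"tx":0,"ty":0,"tz":0,"turn":0}]' 50|grep -E "pos|ft|gr"; python3 -m crank '[{"tx":0,"ty":0,"tz":-15,"turn":0},{"tx":0,"ty":0,"tz":-45,"turn":0},{"tx":0,"ty":0,"tz":-90,"turn":0},{"tx":0,"ty":-40,"tz":-120,"turn":0},{"tx":0,"ty":-80,"tz":-120,"turn":0}]'|grep -E "pos|ft|gr"; python3 -m crank '[{"tx":0,"ty":-40,"tz":0,"turn":0},{"tx":0,"ty":-60,"tz":0,"turn":0},{"tx":0,"ty":-60,"tz":0,"turn":0}]'|grep pos;python3 - <<'E'
from h import *
V=[]
for n in ('side','scene'):
    im,d,m=shot(n);p=cloud(d,m)
    for q in ('mallet','reindeer','fir'): print(q,[(np.round(r['xyz'],3).tolist(),round(r['confidence'],2)) for r in ctrl.mark_of(n,q)][:3])
    k=(np.hypot(p[...,0]-.445,p[...,1]-.317)<.05)&(p[...,2]>.054)&(p[...,2]<.07); print('mallet',cv2.minAreaRect((p[k][:,:2]*1000).astype(np.float32)),np.percentile(p[k][:,2],[5,95]).round(3))
    a,b=toJ(p[...,0],p[...,1])
    for i in (2,3):
        w=(b<RY[i]-.001)&(b>RY[i]-.06)&(a<FX-.001)&(a>FX-.065)&(p[...,2]>.034)&(p[...,2]<.044);print(i,w.sum(),cv2.minAreaRect((np.c_[a[w],b[w]]*1000).astype(np.float32)))
    for i in (1,2,3):
        c=J(.5935,RY[i]+.012); k=(np.hypot(p[...,0]-c[0],p[...,1]-c[1])<.012)&(p[...,2]>.036)&(p[...,2]<.07); print(i,np.percentile(p[k][:,2],[50,90]).round(4))
    V.append(cv2.resize(im[130:280,160:360] if n=='side' else im[170:320,190:430],(400,300),interpolation=2))
    V.append(cv2.resize(im[130:200,130:230] if n=='side' else im[250:340,360:480],(400,300),interpolation=2))
cv2.imwrite('pics/end.png',np.vstack([np.hstack(V[:2]),np.hstack(V[2:])])[:,:,::-1])
E
```

```text
position: [0.4053, 0.339, 0.0303]
ft_force: [0.0, 0.6, 0.4]
grip_width: 0.536
grip_force: 0.0
position: [0.3684, 0.2695, 0.154]
ft_force: [0.4, -0.1, -0.5]
grip_width: 0.575
grip_force: 0.0
position: [0.339, 0.2149, 0.1512]
mallet [([0.445, 0.316, 0.001], 0.61), ([0.665, 0.166, 0.01], 0.28)]
reindeer [([0.336, -0.058, -0.002], 0.89), ([0.347, 0.092, -0.001], 0.72), ([0.643, 0.032, 0.014], 0.69)]
fir [([0.651, -0.079, 0.012], 0.85)]
mallet ((446.2688903808594, 315.7399597167969), (49.56591796875, 45.97501754760742), 61.15990447998047) [0.055 0.064]
2 225 ((638.39794921875, 11.32909870147705), (57.90440368652344, 49.28776931762695), 0.021862681955099106)
3 216 ((642.9987182617188, -98.35906982421875), (48.55707550048828, 48.617130279541016), 89.99234771728516)
1 [0.046  0.0603]
2 [0.0413 0.0443]
3 [0.0418 0.0443]
mallet [([0.446, 0.316, 0.003], 0.94), ([0.674, -0.054, 0.016], 0.26)]
reindeer [([0.353, 0.086, -0.003], 0.93), ([0.647, 0.03, 0.007], 0.91), ([0.34, -0.058, -0.001], 0.56)]
fir [([0.65, -0.08, 0.015], 0.93)]
mallet ((446.2341613769531, 317.181884765625), (45.350494384765625, 45.63535690307617), 62.37162780761719) [0.057 0.062]
2 329 ((642.8407592773438, 11.651118278503418), (49.371376037597656, 48.71238327026367), 0.7466214299201965)
3 221 ((643.21044921875, -98.618408203125), (48.401031494140625, 49.04831314086914), 0.09031272679567337)
1 [0.056 0.059]
2 [0.0406 0.0433]
3 [0.0404 0.0423]
```

View pics/end.png

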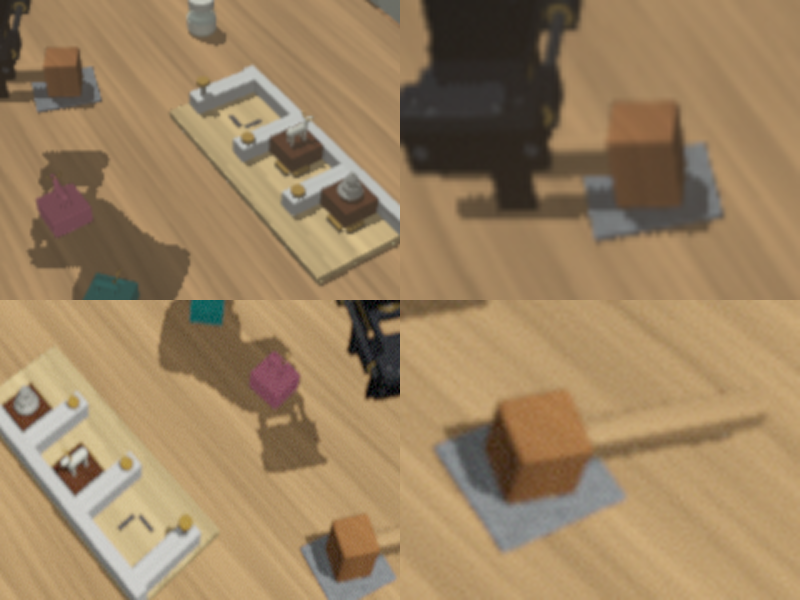

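The fir (25,405) and deer (75,465) are home with their keepers raised. Pins 2 and 3 are down, pin 1 is up, and the mallet stands on its pad at (540,450). Handing in.

```bash
python3 -c "
from bench import ctrl
print(ctrl.close_job())"
```

```text
the job is handed in; nothing more can be done
None
```

The job is handed in with no verdict returned; my last camera check showed the reindeer flush in bay 2 and the fir flush in bay 3, pins 2 and 3 fully down, pin 1 up, and the mallet upright on its pad (there was no cottage on the shelf).

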